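# Pack a sample pot down the dispenser tube

## Task

Drop the loose small sample pot, lid up, into the mouth of the upright dispenser tube. Then take the packing rod out of the metal tray and lay it, foot down, on the slanted rest; let go, take it again by the top of its head so it can be held upright, and push with its foot on the pot until the whole stack bottoms out firmly in the tube. Finally lay the rod back on the slanted rest, foot down, let go, and do not disturb the sharps bin, the wide jar or the glove box.

Things in the scene. Friction and masses are not known exactly. Their poses are not given: they have to be found in the camera images.
- pot: the loose sample pot, standing upright on the desk: a plain white cylinder 37 mm in diameter with a grey lid 38 mm in diameter, 60 mm tall (lid = top 12 mm), about 60 g. Origin at the centre of its underside, z up through the lid
- stored_pot: an identical pot (60 mm tall) already in the tube, standing on the follower, the sliding floor inside. Origin at the centre of its underside, z up
- tube: the fixed upright clear dispenser tube on a 120 mm square white base, between four thin rods that stand beside it at 36 mm from its axis up to 175 mm. Origin at the desk on the tube's axis, z up. Bore 45 mm in diameter; the rim is at 185 mm height, 68 mm across outside, and the top 13 mm flare out to 60 mm inside
- tube_mouth (a point): centre of the tube's rim, on its axis, 185 mm above the desk
- tube_bottom (a point): on the tube's axis, 20 mm above the desk: where the underside of the lower pot stands when the follower is fully down; the upper pot's lid is then 140 mm above the desk, 45 mm below the rim
- follower (a joint): travel in m of the follower (sliding floor of the tube): 0 at its top stop (floor 80 mm above the desk), 0.060 at the bottom stop (floor 20 mm above the desk). A brake holds it where it is left; it slides down under about 5 N and stops hard at the bottom. It starts at about 0, so the dropped-in pot at first stands about 15 mm proud of the rim
- rod: the packing rod, 150 mm long, about 160 g, lying level in the tray at the start. Origin at the middle of its length on its axis; its x axis runs along it from head to foot. Head: square wooden block 34 x 34 x 45 mm long (from x = -75 to -30 mm, flat sides facing its y and z); then an aluminium bar 24 mm square; foot: black round disc 34 mm in diameter, 14 mm thick (to x = +75 mm). Centre of mass near the middle. Its axis lies 21 mm above the desk in the tray
- rod_foot (a point): centre of the rod's foot face
- rod_head (a point): centre of the rod's head end face
- tray: fixed shallow metal tray holding the rod, 210 x 160 x 28 mm, walls and floor 4 mm. Origin at the desk under its centre, long side along its x
- rest: fixed slanted rest on a 110 x 80 mm dark base: an open straight white channel, 44 mm wide inside, walls 26 mm high, which rises at 45 degrees from the desk towards the rest's +x and has a stop plate at its low end. The channel is 96 mm long, so a rod lying in it with its foot on the stop has its whole head sticking out free above. Origin at the desk
- rest_low (a point): where the centre of the rod's foot face is when the rod lies in the rest (17 mm over the channel's floor, on the stop plate)
- rest_high (a point): where the centre of the rod's head end face is when the rod lies in the rest (150 mm from rest_low, up the slope)
- sharps_bin: bystander: yellow round sharps bin with white lid, 100 mm across, 139 mm tall; origin under its centre
- wide_jar: bystander: wide clear jar with white lid, 76 mm across, 71 mm tall, too wide for the tube; origin under its centre
- glove_box: bystander: plain white glove box 120 x 220 x 75 mm; origin under its centre
Mind the look-alikes: they are no part of the job. Leave any brown or pink look-alike of the rest alone.

How it is judged:
On the way, in this order (a step that is already met when the one before it is completed fails the run):
1. the loose pot stands in the tube on the stored pot, lid up, let go (horizontal distance between pot and tube below 0.008 m and angle between pot's own z axis and vertical below 0.15 rad and z of pot in the frame of tube below 0.15 m and contact force between pot and the fingers below 0.05 N and linear speed of pot below 0.02 m/s), for 0.2 s.
2. the rod lies on the slanted rest, foot down, let go (distance between rod_foot and rest_low below 0.02 m and distance between rod_head and rest_high below 0.025 m and contact force between rod and the fingers below 0.05 N and linear speed of rod below 0.02 m/s), for 0.2 s.
3. the held, upright rod presses the pot with more than 8 N, with the follower at its bottom stop (value of joint follower above 0.057 m and contact force between rod and pot above 8 N and contact force between rod and the fingers above 1 N and horizontal distance between rod_foot and tube below 0.02 m and z of rod_foot in the frame of tube below 0.17 m and angle between the x axis of rod and the z axis of tube, either way round below 0.2 rad), for 0.05 s.
At the end, for the whole second after the job is handed in: Both pots lid up in the tube (8 mm, 0.15 rad), follower over 0.057, undersides under 24 mm (stored) and 85 mm above the desk; rod on the rest, foot within 20 mm of rest_low, head end within 25 mm of rest_high; all let go and at rest (under 0.02 m/s); bystanders not moved over 30 mm (all of step 2 and value of joint follower above 0.057 m and horizontal distance between each of stored_pot, pot and tube below 0.008 m and angle between each of stored_pot, pot's own z axis and vertical below 0.15 rad and z of stored_pot in the frame of tube below 0.024 m and z of pot in the frame of tube below 0.085 m and contact force between pot and the fingers below 0.05 N and linear speed of each of pot, stored_pot below 0.02 m/s); the robot touches nothing.
It fails at once if the sharps bin is moved by more than 30 mm or tipped (distance of sharps_bin from where it was at the start of the episode above 0.03 m or angle between sharps_bin's own z axis and vertical above 0.35 rad).
It fails at once if the wide jar is moved by more than 30 mm or tipped (distance of wide_jar from where it was at the start of the episode above 0.03 m or angle between wide_jar's own z axis and vertical above 0.35 rad).
It fails at once if the glove box is moved by more than 30 mm or tipped (distance of glove_box from where it was at the start of the episode above 0.03 m or angle between glove_box's own z axis and vertical above 0.35 rad).
It also fails if it takes over 72 s, if anything falls off the work surface, if the arm or the gripper's body presses on something with over 40 N, if the wrist force passes 120 N, or if a joint passes its speed limit or range.

## Robot

A 7-joint arm with a two-finger parallel gripper is mounted at the origin on the work surface. World frame = base frame: x ahead of the robot, y to its left, z up, the work surface at z = 0. Lengths are in m, angles in rad, forces in N, time in s.
With the tool pointing down it reaches from about 0.425 to 0.95 m from the base axis. Payload 4.7 kg.
Tool frame: the origin (TCP) lies midway between the tips of the shut fingers; the grasp point (between the pads) lies 19 mm behind it; z points along the fingers, y is the direction in which the jaws open and shut (so a half turn about z gives the same grasp; the last joint's range is limited). The gripper opens to 87 mm and grips with 3 to 60 N. Pads are 19 mm wide; open, the fingers measure 117 mm over their backs; the gripper's body (75 mm by 190 mm) begins 51 mm behind the grasp point.
Start: joints at [-1.356, 0.469, -0.049, 1.532, 0.024, 1.141, -0.082], TCP at [0.163, 0.655, 0.223] pointing down, gripper open.
Joint ranges: [-2.59, 2.59], [-0.33, 1.99], [-1.39, 1.29], [0.1, 2.45], [-1.04, 4.18], [0.21, 1.99], [-2.66, 2.66]. Speed limits (rad/s): [2.57, 2.57, 3.14, 3.14, 3.14, 3.14, 3.14].

## Interface

Orientations are given as a unit quaternion [w, x, y, z].
In Python, from bench import * gives the robot as it stands.
- The arm moves only by the shell command python3 -m inch 'ROWS' [FORCE]. ROWS is a JSON object of lists of equal length, an entry for each row: "dp": the shift along the tool's x, y, z in mm, a list of three; "angular": the turn, a rotation vector about the tool's x, y, z in rad, a list of three; "gripper": the closure, from 0 (fully open) to 1 (shut). In form: {"dp": [[tx, ty, tz], ...], "angular": [[rx, ry, rz], ...], "gripper": [gripper, ...]}. A call has 1 to 20 rows; each row shifts and turns the pose as measured when the row begins, along the tool's axes as they then stand; what a row does not reach is not made up. A row lasts 1/12 s, in which the tool goes at most 41.7 mm and 7.16 degrees, less where a joint would pass 70% of its speed; a pose out of reach is approached as far as the arm can. A call with a gripper value outside its range is refused whole. The fingers move at their own pace and stop on an object; FORCE is the grip in N (left out, the last holds). Time passes only in rows, so rows that do not move let the fingers close. It gives the time, the measured TCP pose, the force and the opening at its end, in the units of the state.
- sense(): the state, without advancing time (a new reading comes with each control period).
- get_image(name): name is "side" or "top"; returns a dict with "image" (420x560x3 uint8, red, green, blue), "intrinsics" (3x3 intrinsics, pixels), "R" (3x3) and "t" (3): a world point X has camera coordinates R X + t. Camera axes: x right, y down, z forward; pixel columns grow to the right and rows downward; lengths in m; the calibration is good to about 2 mm. A picture is of the moment at which its call begins. There is no depth.
- hand_in(): hands the job in, once; it reports no verdict.
Trained networks look in a picture, given as the dict that the camera call returned (one of the last four; its "shot" number tells which), for a name from the list of things; names that differ only in an ending like _2 or _b are one class to them, and where a whole thing is asked for, a point or a joint stands for the part that bears it (a point fixed in the world has none). Each returns a list of dicts, best first, with "conf" (0 to 1); they miss things now and then, are a little off and sometimes report something else, mostly with a low value. They report only what shows in the picture. A call takes as long as a camera call. They do not tell look-alikes from the thing itself.
- search_frame(picture, name): "point" ([row, column] as shares, 0 to 1, of the picture: columns of its width, rows of its height, amid what is visible of it).
- masks_of(picture, name): "mask" (420x560 bool, what is visible of it) and "point" ([row, column] as shares, 0 to 1, of the picture: columns of its width, rows of its height, amid what is visible of it).
The state is a dict: "clock": time; "q": joint angles; "dq": joint speeds; "effort": joint torques, N m; "eef_pos": TCP position; "tcp_rot": TCP orientation; "contact_force": force on the tool from outside, world axes, zero at the start; "torque": the same for the moment, N m; "finger_gap": finger opening in m.
Only numpy, scipy, OpenCV 4.12 (cv2) and the standard library are available. Lean on these libraries where they do the work, as an engineer would, in place of code of your own. Each camera call takes 0.05 s, during which the arm holds its last target.

## Working session

There is one attempt and no reset: what is moved stays moved. The work goes in short steps, Python scripts to look and compute and a shell command to move; the robot and the scene stay as the last step left them, time stands still between calls to the robot, and variables do not carry over. Pictures are saved under pics/ and viewed, and the job is handed in when it is done.

```bash
ls; mkdir -p pics; python3 - <<'E'
from bench import *
import cv2
s=sense(); print(s)
for n in("side","top"):
    p=get_image(n); cv2.imwrite(f"pics/{n}0.png",p["image"][:,:,::-1]); print(n,p["intrinsics"],p["R"],p["t"])
    for k in ("pot","tube","rod","tray","rest","sharps_bin","wide_jar","glove_box"):
        for d in search_frame(p,k)[:4]: print(k,[round(d["point"][1]*560),round(d["point"][0]*420)],round(d["conf"],2))
E
```

```text
pics
{'clock': 0.0, 'q': array([-1.35594191,  0.46947372, -0.04860636,  1.53374168,  0.02413696,
        1.14100571, -0.08231349]), 'dq': array([ 6.51746262e-04, -1.28750408e-03, -1.82225689e-04, -5.88098040e-04,
        1.69263521e-03,  1.46664589e-03,  7.99085426e-05]), 'effort': array([ 3.14567151e-04, -5.07980168e+01, -8.08394817e-02, -2.36149710e+01,
       -6.14150078e-02,  3.81023611e-02,  1.79540830e-04]), 'eef_pos': array([0.16275327, 0.65443711, 0.22145752]), 'tcp_rot': array([-7.16174237e-05,  1.21553401e-01,  9.92584369e-01, -1.01818473e-03]), 'contact_force': array([-0.71087268, -0.31135962,  0.33066402]), 'torque': array([-0.05682572, -0.0055581 , -0.01378995]), 'finger_gap': 0.0869423733236523}
side [[399.12114392   0.         280.69135933]
 [  0.         399.12114392 211.84397591]
 [  0.           0.           1.        ]] [[-0.97503218 -0.2213043  -0.01834795]
 [-0.11185085  0.56081145 -0.82035352]
 [ 0.19183751 -0.79781885 -0.57156229]] [0.53427242 0.17482102 0.86205926]
pot [268, 400] 0.94
pot [255, 280] 0.55
tube [254, 282] 0.87
rod [310, 186] 0.84
tray [306, 192] 0.91
rest [364, 240] 0.93
rest [300, 224] 0.65
rest [397, 208] 0.65
rest [253, 279] 0.2
sharps_bin [166, 245] 0.63
sharps_bin [199, 212] 0.39
wide_jar [145, 375] 0.6
wide_jar [299, 223] 0.41
glove_box [203, 209] 0.97
top [[501.08684639   0.         285.67455544]
 [  0.         501.08684639 207.21932518]
 [  0.           0.           1.        ]] [[-0.02074154 -0.99977187 -0.00509787]
 [-0.9885531   0.02127042 -0.14936646]
 [ 0.14944082  0.00194143 -0.98876877]] [-0.00421906  0.56664949  1.18778133]
tube [232, 206] 0.61
tube [322, 225] 0.32
rod [404, 218] 0.65
tray [400, 214] 0.8
rest [323, 223] 0.79
rest [376, 328] 0.63
rest [310, 293] 0.59
sharps_bin [238, 111] 0.93
wide_jar [126, 156] 0.93
glove_box [321, 119] 0.78
```

View pics/side0.png

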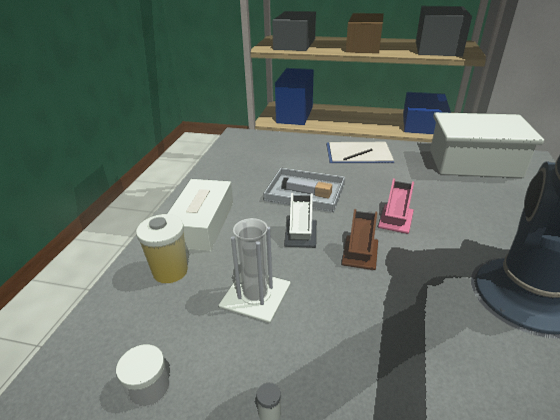

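View pics/top0.png

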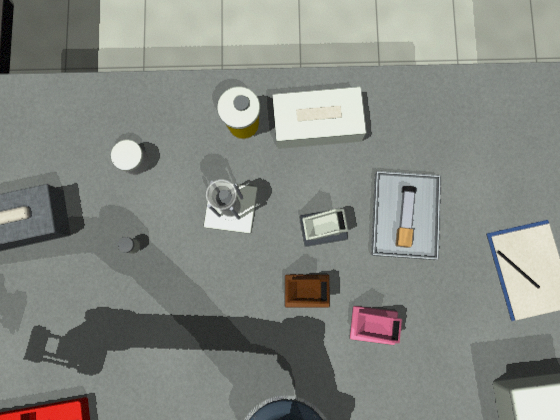

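Candidates: pot – side (268,400), top (130,243) (the lone small grey-lidded cylinder; the other is in the tube, and the wide jar is at top (126,156)). Rest – white side (300,220), top (323,225); the look-alikes are brown (308,291) and pink (376,326). Rod – tray (407,215). The notebook pen at (519,270) is not the rod. Checking with crops.

```bash
cat > h.py <<'E'
from bench import *
import numpy as np, cv2
from scipy.spatial.transform import Rotation as Ro
def bp(p,u,v,z):
    K,R,t=p["intrinsics"],p["R"],p["t"]
    d=R.T@np.linalg.solve(K,[u,v,1.]); c=-R.T@t
    return c+d*(z-c[2])/d[2]
def pj(p,X):
    x=p["R"]@np.asarray(X,float)+p["t"]; x=p["intrinsics"]@x; return x[:2]/x[2]
def rot():
    q=sense()["tcp_rot"]; return Ro.from_quat([q[1],q[2],q[3],q[0]])
def crop(p,u,v,w,h,f,name):
    im=p["image"][v:v+h,u:u+w,::-1]; im=cv2.resize(im,None,fx=f,fy=f,interpolation=cv2.INTER_CUBIC)
    cv2.imwrite("pics/"+name,im)
def todp(P):  # remaining shift in tool axes, mm
    return np.round(rot().inv().apply(np.asarray(P)-sense()["eef_pos"])*1000,1)
E
python3 - <<'E'
from h import *
t=get_image("top"); s=get_image("side")
crop(t,100,180,180,75,4,"c1.png"); crop(t,280,160,175,100,4,"c2.png")
crop(s,210,205,190,130,4,"c3.png"); crop(s,210,340,110,80,6,"c4.png");crop(s,255,165,100,85,7,"c5.png")
import pickle; pickle.dump((t,s),open("ts.pkl","wb"))
E
```

```text
(no output)
```

View pics/c1.png

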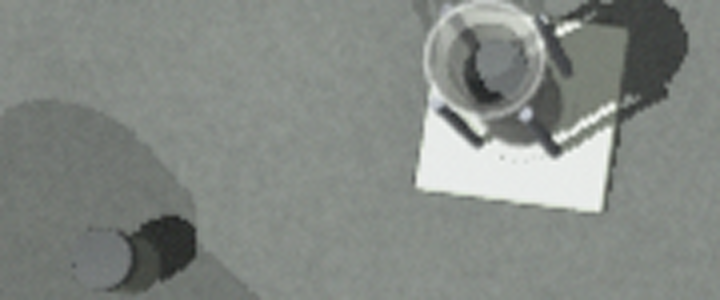

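View pics/c2.png

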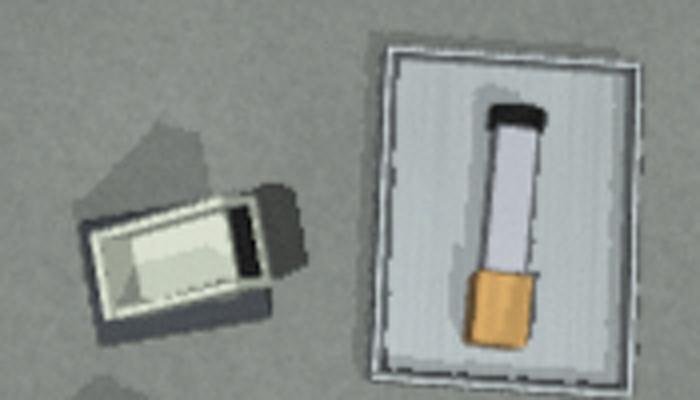

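View pics/c3.png

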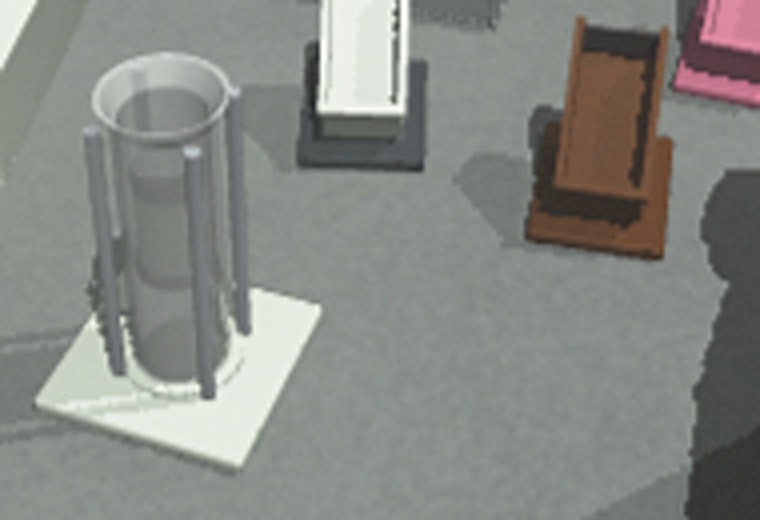

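View pics/c4.png

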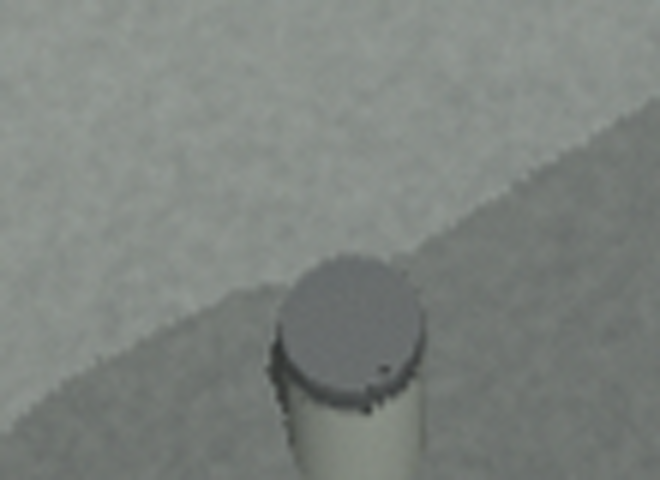

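View pics/c5.png

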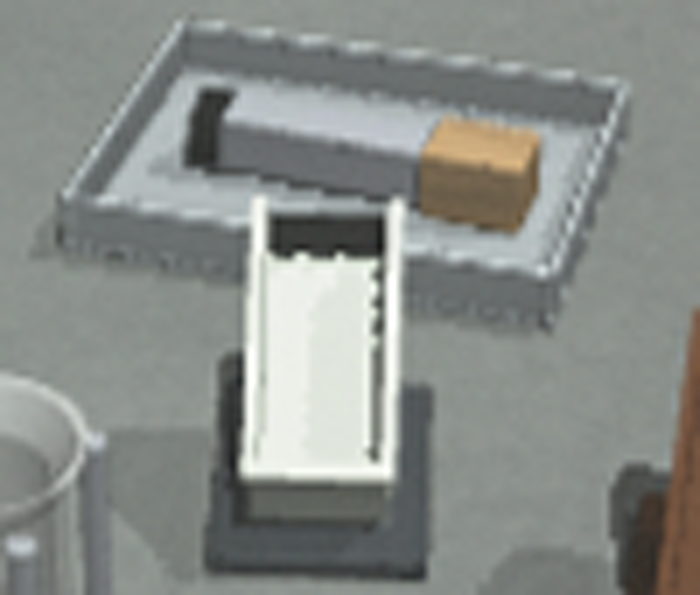

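Crops confirm it: the pot is the grey-lidded cylinder at top (126,245) / side (269,394). The tube mouth is at top (221,194). The white rest's high end points right (−y) in the top view. The rod's head (orange) is at the bottom of the tray, and its foot (black) is at the top.

```bash
cat >> h.py <<'E'
def tri(ps,uv):
    A=[];b=[]
    for p,(u,v) in zip(ps,uv):
        K,R,t=p["intrinsics"],p["R"],p["t"]; d=R.T@np.linalg.solve(K,[u,v,1.]); d/=np.linalg.norm(d)
        M=np.eye(3)-np.outer(d,d); A.append(M); b.append(M@(-R.T@t))
    return np.linalg.lstsq(np.vstack(A),np.hstack(b),rcond=None)[0]
E
python3 - <<'E'
from h import *; import pickle
np.set_printoptions(precision=4,suppress=True)
t,s=pickle.load(open("ts.pkl","rb"))
c1=lambda x,y:(100+x/4-.4,180+y/4-.4); c2=lambda x,y:(280+x/4-.4,160+y/4-.4); c3=lambda x,y:(210+x/4-.4,205+y/4-.4); c4=lambda x,y:(210+x/6-.4,340+y/6-.4); c5=lambda x,y:(255+x/7-.4,165+y/7-.4)
a,b=c1(103,259),c4(352,325); print("pot",tri([t,s],[a,b]),bp(t,*a,.06),bp(s,*b,.06))
a,b=c1(485,58),c3(161,96); print("mouth",tri([t,s],[a,b]),bp(t,*a,.185),bp(s,*b,.185))
print("base corners",[bp(t,*c1(*q),.01) for q in((415,188),(604,212),(628,26))])
print("base corners s",[bp(s,*c3(*q),.01) for q in((36,402),(240,466),(322,303))])
print("rod head top edge corners z.038 top",[bp(t,*c2(*q),.038) for q in((478,270),(535,272),(525,350),(465,342))])
print("side",[bp(s,*c5(*q),.038) for q in((420,160),(437,115),(540,137),(523,182))])
print("rod foot top",bp(t,*c2(517,104),.038),bp(t,*c2(545,118),.021),bp(t,*c2(489,118),.021))
print("rest base top",[bp(t,*c2(*q),.01) for q in((80,222),(100,346),(272,316))])
print("rest base side",[bp(s,*c5(*q),.01) for q in((207,565),(425,575),(432,390),(222,355))])
for n,a,b in(("LB",(92,232),(247,475)),("RB",(105,320),(392,478)),("HT1",(250,196),(260,203)),("HT2",(268,280),(397,203))):
    print(n,tri([t,s],[c2(*a),c5(*b)]))
print(rot().as_matrix())
E
```

```text
pot [0.4826 0.3721 0.0531] [0.4821 0.3699 0.06  ] [0.4813 0.376  0.06  ]
mouth [0.5775 0.1247 0.1802] [0.5768 0.1241 0.185 ] [0.5752 0.1307 0.185 ]
base corners [array([0.5266, 0.1914, 0.01  ]), array([0.509, 0.073, 0.01 ]), array([0.6271, 0.0565, 0.01  ])]
base corners s [array([0.6406, 0.1791, 0.01  ]), array([0.5256, 0.1979, 0.01  ]), array([0.5086, 0.0774, 0.01  ])]
rod head top edge corners z.038 top [array([ 0.512 , -0.2926,  0.038 ]), array([ 0.51  , -0.3274,  0.038 ]), array([ 0.4625, -0.3185,  0.038 ]), array([ 0.4681, -0.2823,  0.038 ])]
side [array([ 0.5098, -0.2811,  0.038 ]), array([ 0.5083, -0.3189,  0.038 ]), array([ 0.4632, -0.3091,  0.038 ]), array([ 0.4657, -0.2721,  0.038 ])]
rod foot top [ 0.6147 -0.3224  0.038 ] [ 0.6086 -0.3437  0.021 ] [ 0.6094 -0.3086  0.021 ]
rest base top [array([ 0.5506, -0.0507,  0.01  ]), array([ 0.4724, -0.0612,  0.01  ]), array([ 0.4888, -0.169 ,  0.01  ])]
rest base side [array([ 0.5478, -0.0394,  0.01  ]), array([ 0.4712, -0.0494,  0.01  ]), array([ 0.4854, -0.1595,  0.01  ]), array([ 0.5697, -0.1665,  0.01  ])]
LB [ 0.5386 -0.0574  0.0385]
RB [ 0.486  -0.0637  0.0401]
HT1 [ 0.5516 -0.1489  0.0939]
HT2 [ 0.5018 -0.1574  0.0946]
[[-0.9704  0.2414 -0.    ]
 [ 0.2414  0.9704  0.0001]
 [ 0.      0.0001 -1.    ]]
```

```bash
python3 -m inch '{"dp":[[0,0,-35],[0,0,-35],[-32,-16,0],[-32,-16,0],[-32,-16,0],[-32,-16,0],[-32,-16,0],[-32,-16,0],[-32,-16,0],[-32,-16,0],[-32,-16,0],[-32,-16,0],[-20,-10,0],[0,0,0]],"angular":[[0,0,0],[0,0,0],[0,0,0],[0,0,0],[0,0,0],[0,0,0],[0,0,0],[0,0,0],[0,0,0],[0,0,0],[0,0,0],[0,0,0],[0,0,0],[0,0,0]],"gripper":[0,0,0,0,0,0,0,0,0,0,0,0,0,0]}' 20
python3 - <<'E'
from h import *
print(todp([.482,.371,.16]))
E
```

```text
clock: 2.17
eef_pos: [0.4624, 0.3999, 0.2951]
tcp_rot: [0.0, 0.117, 0.993, 0.001]
contact_force: [-0.0, -0.3, -0.3]
finger_gap: 0.0871
[-25.7 -23.9 135.1]
```

```bash
python3 -m inch '{"dp":[[-13,-12,34],[-13,-12,34],[0,0,34],[0,0,33],[0,0,0]],"angular":[[0,0,0],[0,0,0],[0,0,0],[0,0,0],[0,0,0]],"gripper":[0,0,0,0,0]}'
python3 - <<'E'
from h import *
st=sense();print(st["eef_pos"],todp([.482,.371,.16]))
t=get_image("top"); s=get_image("side")
crop(t,70,180,120,100,6,"d1.png"); crop(s,200,290,140,130,5,"d2.png")
y=rot().as_matrix()[:,1]; c=st["eef_pos"]
for p in(t,s): print([pj(p,c+k*y).round(1) for k in(-.0435,0,.0435)])
import pickle; pickle.dump((t,s,st),open("ts2.pkl","wb"))
E
```

```text
clock: 2.58
eef_pos: [0.4859, 0.3722, 0.1604]
tcp_rot: [0.003, 0.119, 0.993, 0.006]
contact_force: [-1.4, -1.0, -1.3]
finger_gap: 0.0869
[0.48588105 0.37221789 0.1604104 ] [ 3.5 -2.1  0.4]
[array([128.9, 243.4]), array([109.7, 239.2]), array([ 90.5, 234.9])]
[array([277., 329.]), array([263.2, 351. ]), array([247.7, 375.8])]
```

View pics/d1.png

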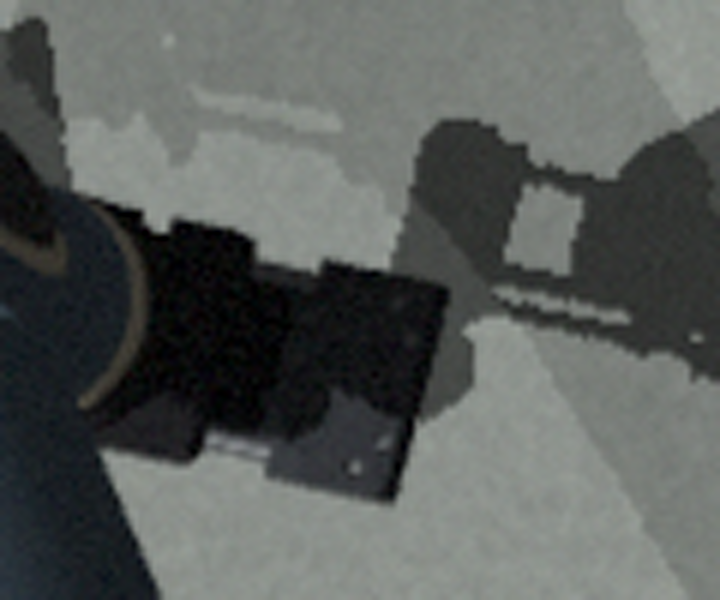

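View pics/d2.png

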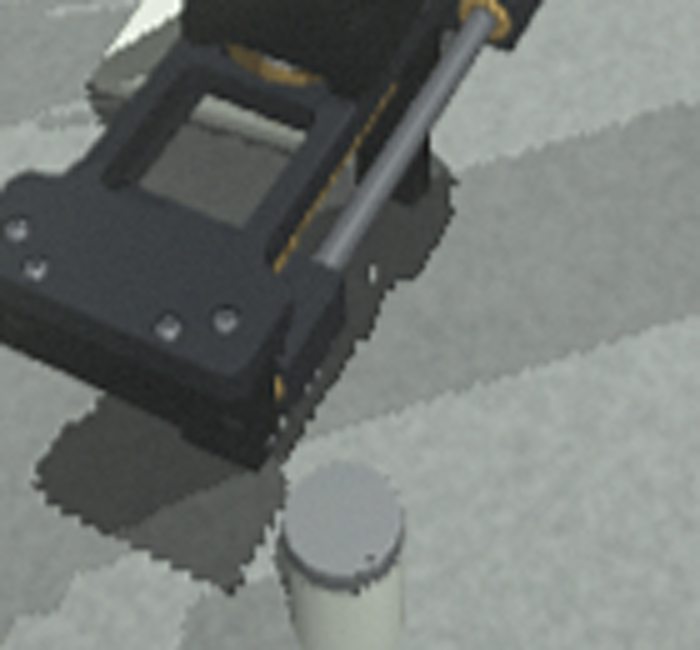

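```bash
python3 - <<'E'
from h import *; import pickle
t,s,st=pickle.load(open("ts2.pkl","rb"))
q=st["tcp_rot"]; R=Ro.from_quat([q[1],q[2],q[3],q[0]]).as_matrix(); c=st["eef_pos"]
for n,p,o,f in(("top",t,(70,180),6),("side",s,(200,290),5)):
  for x in(-.0375,.0375):
    for y in(-.095,.095):
      for z in(-.07,-.095): 
        u=pj(p,c+R@[x,y,z]); print(n,x,y,z,((u-o)*f).round())
  print("cam",-p["R"].T@p["t"])
E
```

```text
top -0.0375 -0.095 -0.07 [464. 292.]
top -0.0375 -0.095 -0.095 [444. 285.]
top -0.0375 0.095 -0.07 [-68. 174.]
top -0.0375 0.095 -0.095 [-101.  164.]
top 0.0375 -0.095 -0.07 [408. 506.]
top 0.0375 -0.095 -0.095 [387. 504.]
top 0.0375 0.095 -0.07 [-129.  386.]
top 0.0375 0.095 -0.095 [-164.  381.]
cam [ 0.38257259 -0.01857696  1.259058  ]
side -0.0375 -0.095 -0.07 [ 349. -122.]
side -0.0375 -0.095 -0.095 [ 347. -184.]
side -0.0375 0.095 -0.07 [-25. 367.]
side -0.0375 0.095 -0.095 [-39. 300.]
side 0.0375 -0.095 -0.07 [576. -46.]
side 0.0375 -0.095 -0.095 [ 580. -110.]
side 0.0375 0.095 -0.07 [250. 498.]
side 0.0375 0.095 -0.095 [244. 431.]
cam [0.37511139 0.70796229 0.64593841]
```

```bash
cat >> h.py <<'E'
def plan(P,Rm=None):
    """remaining shift (tool mm) and rotvec (tool) to target"""
    if Rm is None: # vertical, keep yaw
        x=rot().as_matrix()[:,0].copy(); x[2]=0; x/=np.linalg.norm(x); z=np.array([0,0,-1.]); Rm=np.c_[x,np.cross(z,x),z]
    rv=(rot().inv()*Ro.from_matrix(Rm)).as_rotvec()
    print("pos",sense()["eef_pos"].round(4),"dp",todp(P),"rv",rv.round(3),"t",sense()["clock"],"gap",round(sense()["finger_gap"],4))
E
python3 - <<'E'
from h import *
plan([.482,.372,.042])
E
```

```text
pos [0.4885 0.3754 0.1664] dp [  6.9  -7.5 124.2] rv [0.021 0.011 0.   ] t 2.6833 gap 0.0871
```

```bash
python3 -m inch '{"dp":[[3,-4,0],[3,-3,30],[0,0,30],[0,0,30],[0,0,15],[0,0,0],[0,0,0]],"angular":[[0.02,0.01,0],[0,0,0],[0,0,0],[0,0,0],[0,0,0],[0,0,0],[0,0,0]],"gripper":[0,0,0,0,0,0,0]}'
python3 - <<'E'
from h import *
plan([.482,.372,.042])
E
```

```text
clock: 3.27
eef_pos: [0.4907, 0.3877, 0.0804]
tcp_rot: [0.012, 0.114, 0.993, 0.016]
contact_force: [0.9, 0.4, 0.3]
finger_gap: 0.0869
pos [0.4907 0.3877 0.0804] dp [  5.7 -18.6  37.7] rv [0.035 0.02  0.   ] t 3.2667 gap 0.0869
```

```bash
python3 - <<'E'
from h import *
print(sense()["q"].round(3),sense()["dq"].round(3),sense()["contact_force"])
E
python3 -m inch '{"dp":[[0,0,0],[0,0,0]],"angular":[[0.0,0.0,0],[0,0,0]],"gripper":[0,0]}'
python3 -m inch '{"dp":[[0,-18,0]],"angular":[[0.035,0.02,0]],"gripper":[0]}'
python3 - <<'E'
from h import *
plan([.482,.372,.042])
print(sense()["q"].round(3),sense()["dq"].round(3))
E
```

```text
[-0.795  0.52   0.082  1.822 -0.064  0.762  0.663] [-0.009 -0.011 -0.004 -0.025 -0.001  0.008  0.001] [0.87708969 0.35189124 0.28269894]
clock: 3.43
eef_pos: [0.4926, 0.3907, 0.0853]
tcp_rot: [0.014, 0.113, 0.993, 0.019]
contact_force: [-0.2, 0.2, 0.2]
finger_gap: 0.0868
clock: 3.52
eef_pos: [0.4885, 0.3768, 0.087]
tcp_rot: [0.004, 0.112, 0.994, 0.006]
contact_force: [0.1, 0.2, 1.0]
finger_gap: 0.0872
pos [0.4885 0.3768 0.087 ] dp [ 5.5 -6.7 44.9] rv [0.012 0.006 0.   ] t 3.5167 gap 0.0872
[-0.786  0.511  0.084  1.817 -0.06   0.803  0.675] [ 0.15  -0.048  0.074  0.034  0.073  0.516  0.158]
```

```bash
python3 -m inch '{"dp":[[3,-5,17],[3,-5,17],[1,-3,17],[1,-2,3]],"angular":[[0.012,0.006,0],[0.005,0.003,0],[0.005,0.003,0],[0.005,0.003,0]],"gripper":[0,0,0,0]}'
python3 - <<'E'
from h import *
plan([.482,.372,.042])
E
```

```text
clock: 3.85
eef_pos: [0.4821, 0.3658, 0.0376]
tcp_rot: [-0.001, 0.113, 0.994, -0.002]
contact_force: [-0.4, -1.1, 0.5]
finger_gap: 0.0871
pos [0.4821 0.3658 0.0376] dp [ 1.5  6.  -4.4] rv [-0.005 -0.001  0.   ] t 3.85 gap 0.0871
```

```bash
python3 -m inch '{"dp":[[0,3,-2],[0,0,1],[0,-1,2],[0,-1,2],[0,-1,2],[0,-1,2]],"angular":[[0,0,0],[0.003,0.002,0],[0.003,0.002,0],[0.003,0.002,0],[0.003,0.002,0],[0.003,0.002,0]],"gripper":[0.3,0.6,1,1,1,1]}' 25
python3 - <<'E'
from h import *
plan([.482,.372,.042])
s=get_image("side");t=get_image("top"); crop(s,200,290,140,130,5,"e1.png")
E
```

```text
clock: 4.35
eef_pos: [0.4834, 0.3677, 0.0334]
tcp_rot: [-0.005, 0.112, 0.994, -0.007]
contact_force: [0.3, -0.2, -0.1]
finger_gap: 0.0547
pos [0.4834 0.3677 0.0334] dp [ 2.4  3.8 -8.7] rv [-0.016 -0.008  0.   ] t 4.35 gap 0.0547
```

View pics/e1.png

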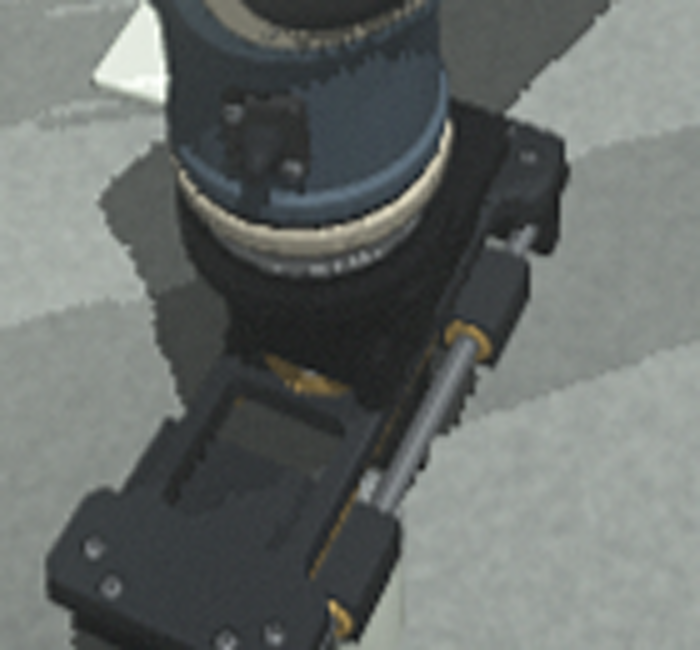

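```bash
python3 -m inch '{"dp":[[0,2,-8],[0,0,0],[0,0,0],[0,0,0]],"angular":[[-0.016,-0.008,0],[0,0,0],[0,0,0],[0,0,0]],"gripper":[1,1,1,1]}' 25
python3 - <<'E'
from h import *
plan([.482,.372,.042])
E
```

```text
clock: 4.78
eef_pos: [0.4842, 0.3699, 0.0425]
tcp_rot: [0.001, 0.113, 0.994, 0.001]
contact_force: [-0.2, 0.8, -0.5]
finger_gap: 0.0372
pos [0.4842 0.3699 0.0425] dp [2.6 1.5 0.5] rv [0.003 0.001 0.   ] t 4.7833 gap 0.0372
```

```bash
python3 -m inch '{"dp":[[0,0,-30],[0,0,-35],[0,0,-35],[0,0,-35],[0,0,-35],[0,0,-35],[0,0,-20],[0,0,0]],"angular":[[0,0,0],[0,0,0],[0,0,0],[0,0,0],[0,0,0],[0,0,0],[0,0,0],[0,0,0]],"gripper":[1,1,1,1,1,1,1,1]}'
python3 - <<'E'
from h import *
plan([.577,.124,.27])
E
```

```text
clock: 5.45
eef_pos: [0.4814, 0.3668, 0.2738]
tcp_rot: [-0.003, 0.113, 0.994, -0.003]
contact_force: [1.1, 0.2, -0.9]
finger_gap: 0.0372
pos [0.4814 0.3668 0.2738] dp [-147.7 -215.1    4.5] rv [-0.007 -0.006  0.   ] t 5.45 gap 0.0372
```

```bash
python3 -m inch '{"dp":[[-20,-28,0],[-22,-32,0],[-22,-32,0],[-22,-32,0],[-22,-32,0],[-22,-32,0],[-15,-22,0],[0,0,0]],"angular":[[-0.007,-0.006,0],[0,0,0],[0,0,0],[0,0,0],[0,0,0],[0,0,0],[0,0,0],[0,0,0]],"gripper":[1,1,1,1,1,1,1,1]}'
python3 - <<'E'
from h import *
plan([.577,.124,.27])
t=get_image("top");s=get_image("side"); crop(s,190,170,120,120,5,"f1.png"); crop(t,170,150,120,100,6,"f2.png")
plan([.577,.124,.27])
E
```

```text
clock: 6.12
eef_pos: [0.5745, 0.1226, 0.2642]
tcp_rot: [-0.005, 0.108, 0.994, -0.001]
contact_force: [-0.0, -1.2, -0.8]
finger_gap: 0.0372
pos [0.5745 0.1226 0.2642] dp [-2.1  1.9 -5.8] rv [-0.004 -0.009  0.   ] t 6.1167 gap 0.0372
pos [0.5727 0.1285 0.2641] dp [-5.1 -3.5 -6. ] rv [-0.001 -0.011  0.   ] t 6.2167 gap 0.0369
```

View pics/f1.png

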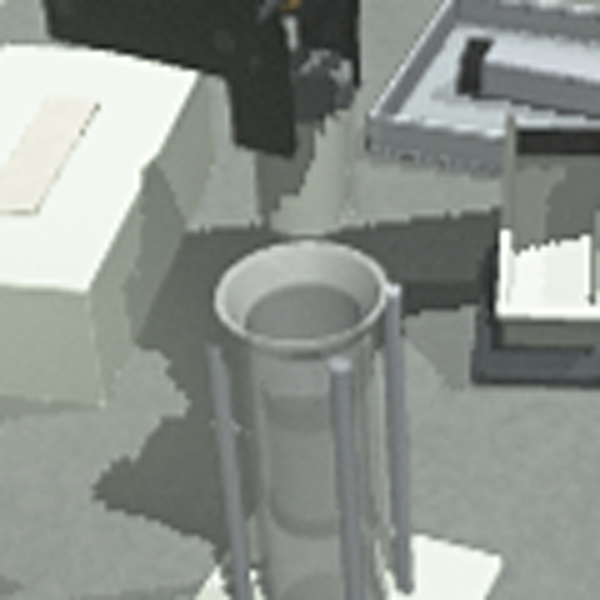

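View pics/f2.png

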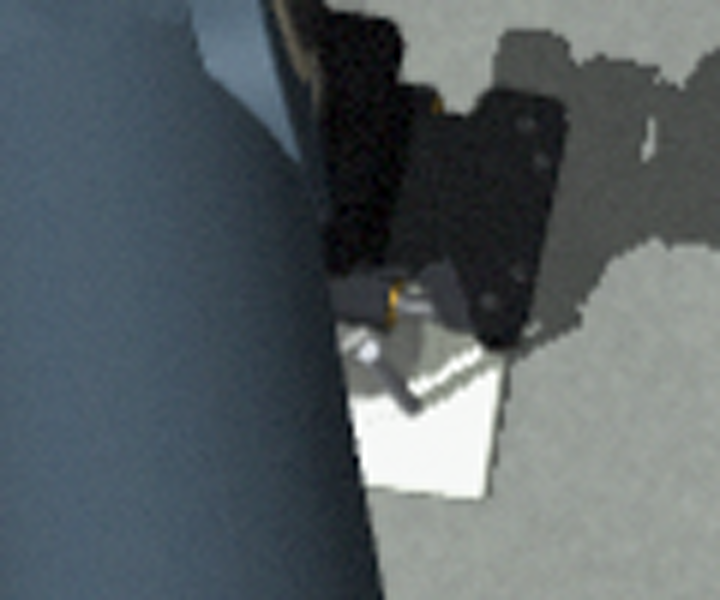

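```bash
python3 - <<'E'
from h import *
s=get_image("side"); c=sense()["eef_pos"]
plan([.577,.124,.27])
a=np.linspace(0,2*np.pi,60)
def ring(x,y,z,r):
    P=np.array([(pj(s,[x+r*np.cos(k),y+r*np.sin(k),z])-[190,170])*5 for k in a]); return P.min(0).round(),P.max(0).round()
off=rot().as_matrix()@[0,0,-.018]
b=c+rot().as_matrix()@[0,0,.0425]
print("pot bottom",ring(*b,.0185))
for x,y in((.577,.124),(.577,.128),(.573,.124)): print("mouth",ring(x,y,.185,.034))
crop(s,190,170,120,120,5,"f3.png")
E
```

```text
pos [0.5723 0.1309 0.2644] dp [-5.9 -5.8 -5.7] rv [ 0.001 -0.011 -0.   ] t 6.2667 gap 0.0374
pot bottom (array([251., 187.]), array([351., 245.]))
mouth (array([211., 231.]), array([388., 337.]))
mouth (array([208., 237.]), array([385., 344.]))
mouth (array([221., 232.]), array([398., 339.]))
```

View pics/f3.png

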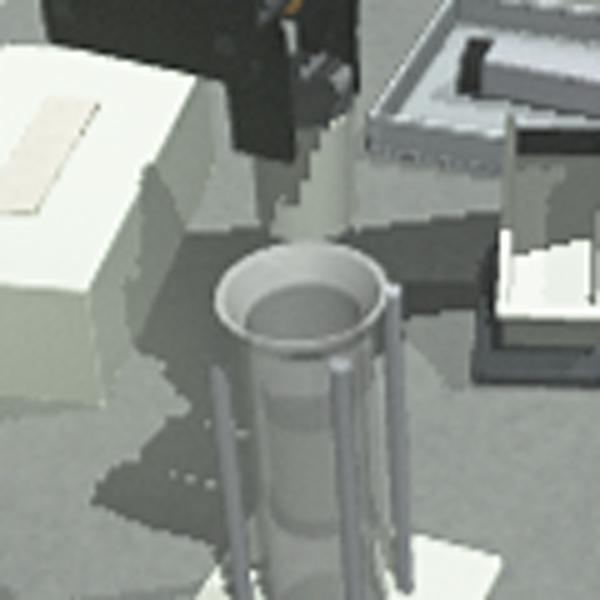

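```bash
python3 -m inch '{"dp":[[-6,-6,0],[0,0,0],[0,0,0],[0,0,0]],"angular":[[0,-0.011,0],[0,0,0],[0,0,0],[0,0,0]],"gripper":[1,1,1,1]}'
python3 - <<'E'
from h import *
plan([.5775,.1245,.23])
E
```

```text
clock: 6.6
eef_pos: [0.575, 0.13, 0.2626]
tcp_rot: [-0.001, 0.097, 0.995, 0.001]
contact_force: [-0.6, 0.3, -0.4]
finger_gap: 0.0374
pos [0.575  0.13   0.2626] dp [-3.6 -4.9 32.6] rv [ 0.002 -0.003 -0.   ] t 6.6 gap 0.0374
```

```bash
python3 -m inch '{"dp":[[-4,-6,8],[-1,-2,8],[-1,-1,8],[-0.5,-1,4],[-0.5,-1,0]],"angular":[[0.002,-0.003,0],[0,0,0],[0,0,0],[0,0,0],[0,0,0]],"gripper":[1,1,1,1,1]}'
python3 - <<'E'
from h import *
plan([.5775,.1245,.21])
E
```

```text
clock: 7.02
eef_pos: [0.5792, 0.1194, 0.2312]
tcp_rot: [-0.0, 0.095, 0.995, 0.0]
contact_force: [-0.5, 0.2, -0.7]
finger_gap: 0.037
pos [0.5792 0.1194 0.2312] dp [ 2.7  4.7 21.2] rv [ 0. -0. -0.] t 7.0167 gap 0.037
```

```bash
python3 -m inch '{"dp":[[3,5,2],[0,0,0],[0,0,0]],"angular":[[0,0,0],[0,0,0],[0,0,0]],"gripper":[1,1,1]}'
python3 - <<'E'
from h import *
plan([.5775,.1245,.21])
s=get_image("side");crop(s,190,170,120,120,5,"g1.png")
plan([.5775,.1245,.21])
E
```

```text
clock: 7.27
eef_pos: [0.5769, 0.1246, 0.2281]
tcp_rot: [-0.001, 0.096, 0.995, -0.0]
contact_force: [0.6, -0.5, -0.6]
finger_gap: 0.0373
pos [0.5769 0.1246 0.2281] dp [-0.6  0.  18.1] rv [-0.001 -0.001  0.   ] t 7.2667 gap 0.0373
pos [0.5768 0.125  0.2281] dp [-0.8 -0.4 18.1] rv [-0.    -0.002  0.   ] t 7.3167 gap 0.0371
```

View pics/g1.png

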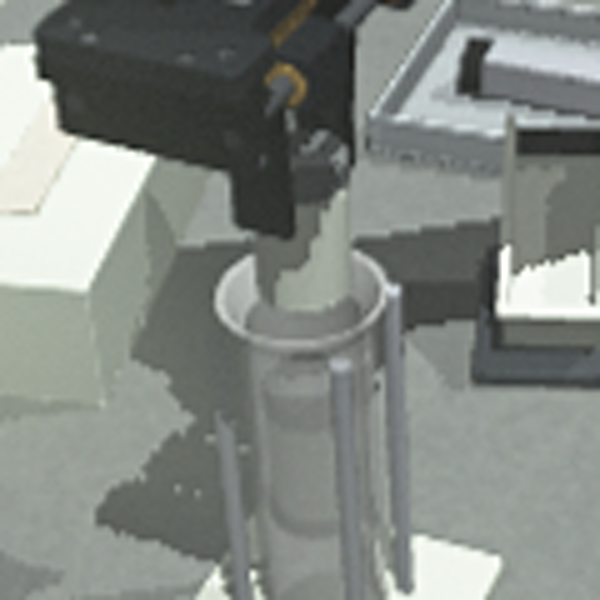

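```bash
python3 -m inch '{"dp":[[-1,0,7],[0,0,7],[0,0,4],[0,0,0]],"angular":[[0,-0.002,0],[0,0,0],[0,0,0],[0,0,0]],"gripper":[1,1,1,1]}'
python3 - <<'E'
from h import *
plan([.5775,.1245,.21])
s=get_image("side");crop(s,190,170,120,120,5,"g2.png")
plan([.5775,.1245,.21])
E
```

```text
clock: 7.65
eef_pos: [0.5783, 0.1253, 0.2092]
tcp_rot: [0.001, 0.095, 0.995, 0.0]
contact_force: [0.4, -0.1, 0.1]
finger_gap: 0.0373
pos [0.5783 0.1253 0.2092] dp [ 0.6 -1.  -0.8] rv [0.001 0.002 0.   ] t 7.65 gap 0.0373
pos [0.5784 0.1253 0.2095] dp [ 0.7 -1.  -0.5] rv [0.001 0.002 0.   ] t 7.7 gap 0.0373
```

View pics/g2.png

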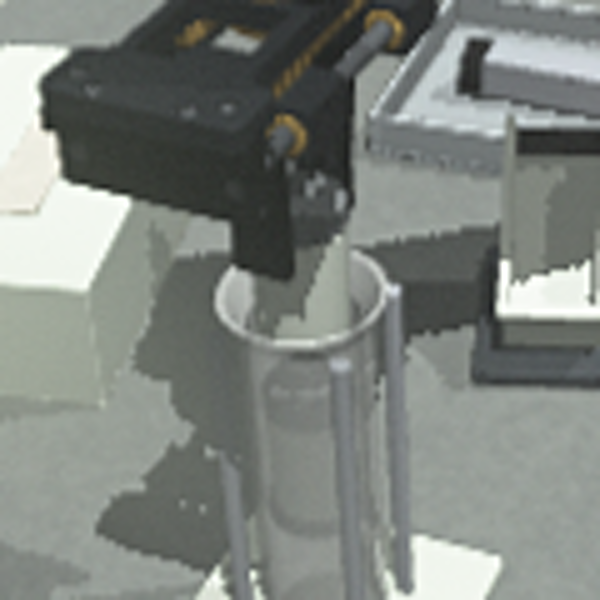

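```bash
python3 -m inch '{"dp":[[0,-1,5],[0,0,5],[0,0,5],[0,0,2],[0,0,0]],"angular":[[0,0,0],[0,0,0],[0,0,0],[0,0,0],[0,0,0]],"gripper":[1,1,1,1,1]}'
python3 - <<'E'
from h import *
plan([.5775,.1245,.19])
s=get_image("side");crop(s,190,170,120,120,5,"g3.png")
plan([.5775,.1245,.19]); print(sense()["contact_force"])
E
```

```text
clock: 8.12
eef_pos: [0.5784, 0.124, 0.1908]
tcp_rot: [0.001, 0.095, 0.995, 0.0]
contact_force: [0.2, 0.1, -0.7]
finger_gap: 0.0375
pos [0.5784 0.124  0.1908] dp [1.  0.3 0.8] rv [0.001 0.003 0.   ] t 8.1167 gap 0.0375
pos [0.5784 0.124  0.1909] dp [1.  0.3 0.9] rv [0.001 0.003 0.   ] t 8.1667 gap 0.037
[-0.15743907 -0.05715885 -0.65789794]
```

View pics/g3.png

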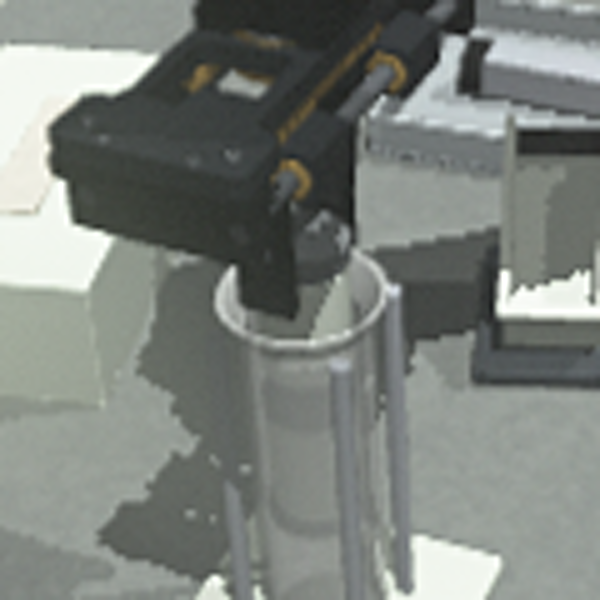

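```bash
python3 -m inch '{"dp":[[0,0,0],[0,0,0],[0,0,0],[0,0,0],[0,0,0],[0,0,-10],[0,0,-30],[0,0,-35],[0,0,-35],[0,0,0]],"angular":[[0,0,0],[0,0,0],[0,0,0],[0,0,0],[0,0,0],[0,0,0],[0,0,0],[0,0,0],[0,0,0],[0,0,0]],"gripper":[0,0,0,0,0,0,0,0,0,0]}'
python3 - <<'E'
from h import *
s=get_image("side");crop(s,190,170,120,120,5,"g4.png"); plan([.5,-.3,.3]);import pickle;pickle.dump(s,open("s3.pkl","wb"))
E
```

```text
clock: 9.0
eef_pos: [0.5777, 0.1238, 0.3075]
tcp_rot: [0.001, 0.096, 0.995, -0.0]
contact_force: [1.2, -0.5, 0.3]
finger_gap: 0.0857
pos [0.5765 0.1235 0.3046] dp [  -5.5 -430.4    5.6] rv [-0.002 -0.002  0.   ] t 9.05 gap 0.0863
```

View pics/g4.png

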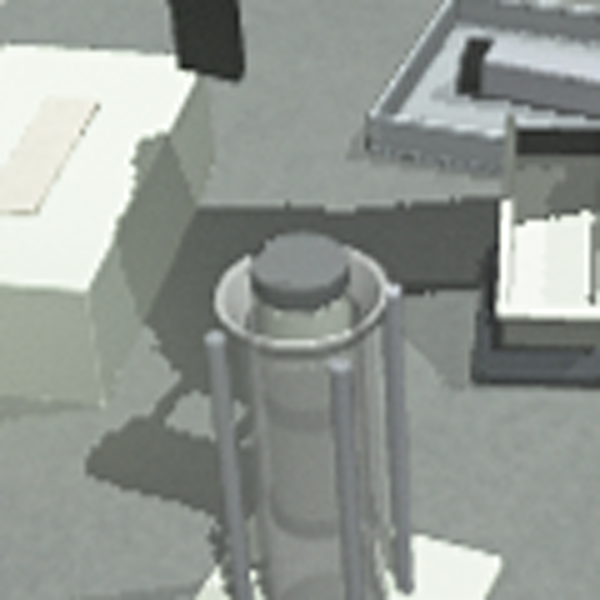

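Pot is seated: lid at crop (301,262), concentric with the rim (302). Next I fit the rod and rest poses by model silhouettes.

```bash
cat > fit.py <<'E'
from h import *; import pickle
from scipy.optimize import minimize
t,s=pickle.load(open("ts.pkl","rb"))
def boxp(x0,x1,hy,hz,cz=0): return np.array([[x,y,z+cz] for x in(x0,x1) for y in(-hy,hy) for z in(-hz,hz)])
a=np.linspace(0,2*np.pi,24)
disc=np.array([[x,.017*np.cos(k),.017*np.sin(k)] for x in(.061,.075) for k in a])
rodparts=[boxp(-.075,-.03,.017,.017),boxp(-.03,.061,.012,.012),disc]
def sil(p,parts,T,F=4,shape=(420,560)):
    m=np.zeros((shape[0]*F,shape[1]*F),np.uint8)
    for P in parts:
        W=P@T[0].T+T[1]; X=W@p["R"].T+p["t"]; X=X@p["intrinsics"].T; uv=X[:,:2]/X[:,2:]
        h=cv2.convexHull(((uv+.5)*F).astype(np.float32)).round().astype(np.int32); cv2.fillConvexPoly(m,h,1)
    return m
E
python3 - <<'E'
from fit import *
im=t["image"].astype(int)
sub=np.zeros(im.shape[:2],bool); sub[175:255,388:428]=1
hsv=cv2.cvtColor(t["image"],cv2.COLOR_RGB2HSV)
orange=(hsv[...,1]>90)&sub; black=(hsv[...,2]<50)&sub
bar=(im[...,2]-im[...,0]>8)&sub
print(orange.sum(),black.sum(),bar.sum(), im[200,408],im[200,420],im[187,408],im[235,405])
vis=np.zeros((*sub.shape,3),np.uint8); vis[orange]=[0,160,255]; vis[black]=[255,255,255]; vis[bar]=[255,0,0]
o=np.vstack([vis[165:260,370:440],t["image"][165:260,370:440,::-1]]); cv2.imwrite("pics/m1.png",cv2.resize(o,None,fx=3,fy=3,interpolation=0))
t2=get_image("top")
E
```

```text
276 62 2318 [186 190 197] [175 183 183] [33 34 33] [217 171 104]
```

View pics/m1.png

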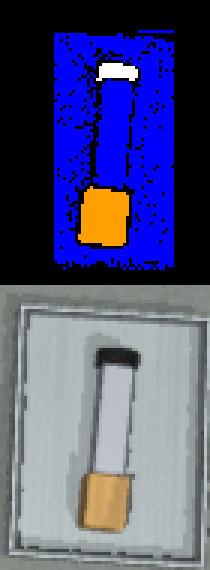

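```bash
cat > rodfit.py <<'E'
from fit import *
def fitrod(p,sub,x0,bth=50):
    hsv=cv2.cvtColor(p["image"],cv2.COLOR_RGB2HSV)
    orange=((hsv[...,1]>90)&sub).astype(np.float32); black=((hsv[...,2]<bth)&sub).astype(np.float32)
    def cost(v):
        T=(Ro.from_euler("z",v[2]).as_matrix(),np.array([v[0],v[1],.021]))
        h=sil(p,rodparts[:1],T); b=sil(p,rodparts[1:2],T); d=sil(p,rodparts[2:],T)&(1-b)&(1-h)
        ds=lambda m:cv2.resize(m.astype(np.float32),(560,420),interpolation=cv2.INTER_AREA)
        return np.abs(ds(h)-orange).sum()+np.abs(ds(d)-black).sum()
    best=min((minimize(cost,[x0[0]+i,x0[1]+j,x0[2]],method="Nelder-Mead",options=dict(initial_simplex=np.array([x0]*4)+np.array([[i,j,0],[i+.006,j,0],[i,j+.006,0],[i,j,.08]]),xatol=1e-4,fatol=.05)) for i in(-.004,.004) for j in(-.004,.004)),key=lambda r:r.fun)
    return best.x,best.fun
E
python3 - <<'E'
from rodfit import *
sub=np.zeros((420,560),bool); sub[175:255,388:428]=1
print(fitrod(t,sub,[.54,-.314,-.17]))
sub=np.zeros((420,560),bool); sub[172:202,278:336]=1
print(fitrod(s,sub,[.54,-.31,-.17],60))
E
```

```text
(array([ 0.54056022, -0.31499569, -0.15511567]), np.float64(78.8125))
(array([ 0.54021757, -0.32469063,  0.09821145]), np.float64(217.8125))
```

```bash
python3 - <<'E'
from h import *
print(sense()["q"].round(2)); plan([.489,-.307,.25])
E
```

```text
[-0.46  0.27  0.22  1.65 -0.06  1.24  1.16]
pos [0.5751 0.1233 0.3019] dp [   2.4 -438.6   53.8] rv [-0.004 -0.006  0.   ] t 9.1 gap 0.0865
```

```bash
python3 -m inch '{"dp":[[0,-25,0],[0,-36,0],[0,-36,0],[0,-36,0],[0,-36,0],[0,-36,5],[0,-36,5],[0,-36,5],[0,-36,5],[0,-36,5],[0,-36,5],[0,-36,5],[0,-15,5]],"angular":[[0,0,0],[0,0,0],[0,0,0],[0,0,0],[0,0,0],[0,0,0],[0,0,0],[0,0,0],[0,0,0],[0,0,0],[0,0,0],[0,0,0],[0,0,0]],"gripper":[0,0,0,0,0,0,0,0,0,0,0,0,0]}'
python3 -m inch '{"dp":[[0,0,0],[0,0,0],[0,0,0],[0,0,0],[0,0,0],[0,0,0],[0,0,0],[0,0,0],[0,0,0],[0,0,0],[0,0,0],[0,0,0],[0,0,0]],"angular":[[0,0,0.12],[0,0,0.12],[0,0,0.12],[0,0,0.12],[0,0,0.12],[0,0,0.12],[0,0,0.12],[0,0,0.12],[0,0,0.12],[0,0,0.12],[0,0,0.12],[0,0,0.12],[0,0,0.12]],"gripper":[0,0,0,0,0,0,0,0,0,0,0,0,0]}'
python3 - <<'E'
from h import *
c,s_=np.cos(-.155),np.sin(-.155); R=np.c_[[c,s_,0],[s_,-c,0],[0,0,-1]]
print(np.linalg.det(R),sense()["q"].round(2)); plan([.489,-.307,.12],R)
E
```

```text
clock: 10.18
eef_pos: [0.4828, -0.3135, 0.2479]
tcp_rot: [-0.016, 0.087, 0.996, 0.0]
contact_force: [0.3, -0.3, -0.7]
finger_gap: 0.0874
clock: 11.27
eef_pos: [0.4668, -0.3151, 0.2298]
tcp_rot: [-0.027, 0.782, 0.622, -0.02]
contact_force: [-0.5, 0.2, 0.5]
finger_gap: 0.0868
1.0 [-0.1   0.39  0.8   1.79 -0.27  1.16  0.57]
pos [ 0.4668 -0.3151  0.2298] dp [ 12.7  27.2 108.2] rv [-0.055  0.049  1.498] t 11.2667 gap 0.0868
```

```bash
python3 -m inch '{"dp":[[0,2,1],[0,2,1],[0,2,1],[0,2,1],[0,2,1],[0,2,1],[0,2,1],[0,2,1],[0,2,1],[0,2,1],[0,2,1],[0,2,1]],"angular":[[0,0,0.122],[0,0,0.122],[0,0,0.122],[0,0,0.122],[0,0,0.122],[0,0,0.122],[0,0,0.122],[0,0,0.122],[0,0,0.122],[0,0,0.122],[0,0,0.122],[0,0,0.122]],"gripper":[0,0,0,0,0,0,0,0,0,0,0,0]}'
python3 - <<'E'
from h import *
c,s_=np.cos(-.155),np.sin(-.155); R=np.c_[[c,s_,0],[s_,-c,0],[0,0,-1]]
print(sense()["q"].round(2)); plan([.489,-.307,.12],R)
E
```

```text
clock: 12.27
eef_pos: [0.4714, -0.3242, 0.2025]
tcp_rot: [-0.012, 0.996, -0.078, -0.045]
contact_force: [-1.0, -0.6, 0.5]
finger_gap: 0.0871
[-0.26  0.61  1.16  1.79 -0.54  1.23 -0.66]
pos [ 0.4714 -0.3242  0.2025] dp [ 22.2 -18.4  81.2] rv [-0.016  0.092 -0.001] t 12.2667 gap 0.0871
```

```bash
python3 -m inch '{"dp":[[8,-9,15],[8,-9,15],[6,0,20],[0,0,20],[0,0,5]],"angular":[[-0.01,0.046,0],[-0.006,0.046,0],[0,0,0],[0,0,0],[0,0,0]],"gripper":[0,0,0,0,0]}'
python3 - <<'E'
from h import *
c,s_=np.cos(-.155),np.sin(-.155); R=np.c_[[c,s_,0],[s_,-c,0],[0,0,-1]]
print(sense()["q"].round(2)); plan([.489,-.307,.12],R)
t=get_image("top");s=get_image("side");crop(s,240,130,140,120,5,"i1.png"); crop(t,350,150,110,110,5,"i2.png")
plan([.489,-.307,.12],R)
E
```

```text
clock: 12.68
eef_pos: [0.4916, -0.3077, 0.1197]
tcp_rot: [0.001, 0.997, -0.082, -0.002]
contact_force: [-1.1, -0.0, -0.3]
finger_gap: 0.0868
[-0.25  0.66  1.08  1.91 -0.69  1.01 -0.6 ]
pos [ 0.4916 -0.3077  0.1197] dp [-2.6 -0.2 -0.3] rv [ 0.002  0.004 -0.009] t 12.6833 gap 0.0868
pos [ 0.4924 -0.3088  0.1217] dp [-3.7 -1.2  1.7] rv [ 0.004  0.001 -0.01 ] t 12.7833 gap 0.087
```

View pics/i1.png

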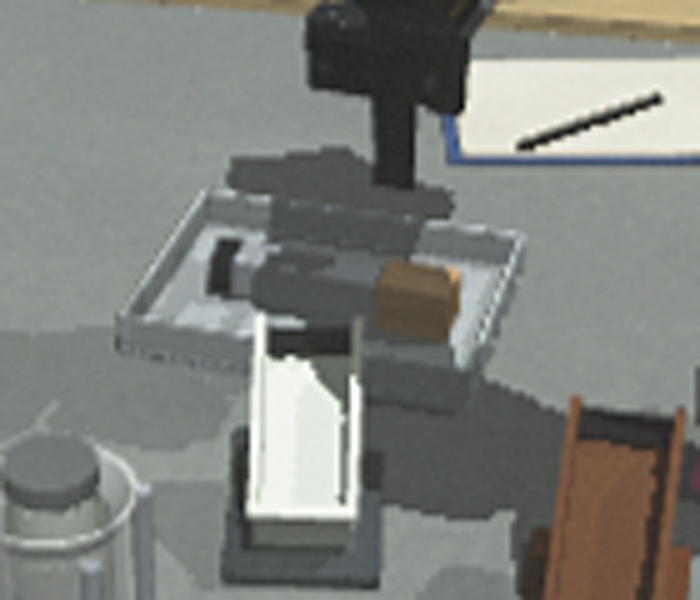

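View pics/i2.png

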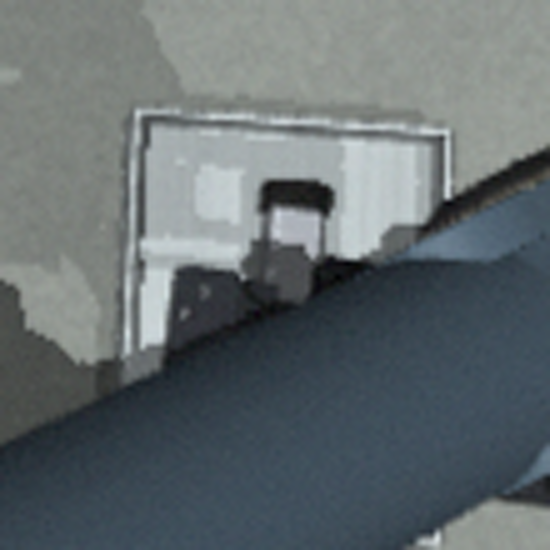

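```bash
python3 - <<'E'
from fit import *
s=get_image("side"); st=sense(); c=st["eef_pos"]; R=rot().as_matrix()
f=lambda X:((pj(s,X)-[240,130])*5).round()
print(c, "finger corners", [f(c+R@[x,y,0]) for y in(-.051,.051) for x in(-.0125,.0125)])
h=Ro.from_euler("z",-.155).as_matrix(); C=np.array([.5406,-.315,.021])
print("head top corners",[f(C+h@[x,y,.017]) for x in(-.075,-.03) for y in(-.017,.017)])
print("foot",[f(C+h@[.075,y,0]) for y in(-.017,.017)])
crop(s,240,130,140,120,5,"i3.png")
E
```

```text
[ 0.49308377 -0.3098708   0.12303521] finger corners [array([408., 181.]), array([365., 173.]), array([461., 102.]), array([420.,  95.])]
head top corners [array([460., 261.]), array([444., 289.]), array([387., 248.]), array([370., 276.])]
foot [array([224., 243.]), array([204., 269.])]
```

View pics/i3.png

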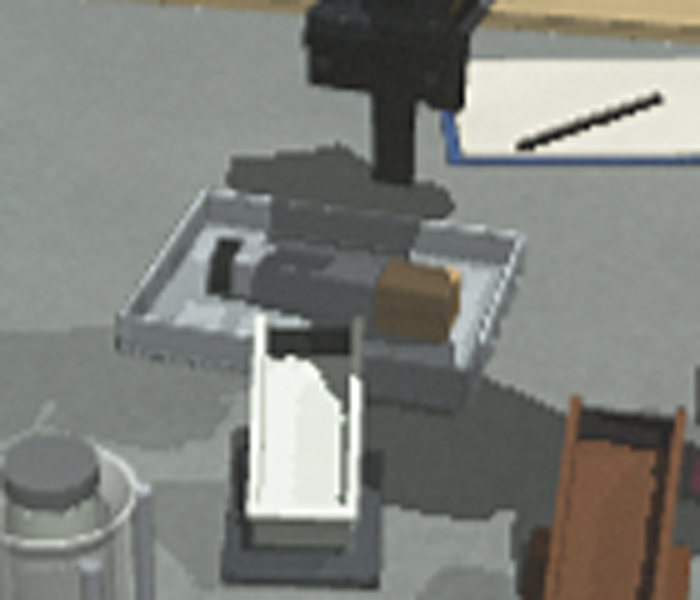

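```bash
python3 -m inch '{"dp":[[-4,-2,25],[0,0,25],[0,0,25],[0,0,20],[0,0,10],[0,0,0]],"angular":[[0.004,0,-0.01],[0,0,0],[0,0,0],[0,0,0],[0,0,0],[0,0,0]],"gripper":[0,0,0,0,0,0]}' 40
python3 - <<'E'
from h import *
c,s_=np.cos(-.155),np.sin(-.155); R=np.c_[[c,s_,0],[s_,-c,0],[0,0,-1]]
print(sense()["q"].round(2)); plan([.489,-.307,.010],R)
E
```

```text
clock: 13.33
eef_pos: [0.4953, -0.3143, 0.0231]
tcp_rot: [0.005, 0.997, -0.078, 0.008]
contact_force: [-0.1, 1.1, 0.5]
finger_gap: 0.087
[-0.15  0.77  0.93  1.96 -0.84  0.83 -0.48]
pos [ 0.4953 -0.3143  0.0231] dp [-7.6 -6.3 12.9] rv [ 0.008 -0.017 -0.   ] t 13.3333 gap 0.087
```

```bash
python3 -m inch '{"dp":[[-8,-6,7],[-1,0,5],[0,0,1]],"angular":[[0.008,-0.017,0],[0,-0.002,0],[0,0,0]],"gripper":[0,0,0]}' 40
python3 - <<'E'
from h import *
c,s_=np.cos(-.155),np.sin(-.155); R=np.c_[[c,s_,0],[s_,-c,0],[0,0,-1]]
plan([.489,-.307,.010],R)
s=get_image("side");crop(s,240,130,140,120,5,"i4.png"); plan([.489,-.307,.010],R)
E
```

```text
clock: 13.58
eef_pos: [0.4886, -0.3086, 0.0125]
tcp_rot: [0.001, 0.997, -0.078, 0.001]
contact_force: [-0.7, 0.4, -0.1]
finger_gap: 0.0866
pos [ 0.4886 -0.3086  0.0125] dp [ 0.2 -1.7  2.5] rv [ 0.002 -0.001 -0.001] t 13.5833 gap 0.0866
pos [ 0.4886 -0.3084  0.0125] dp [ 0.2 -1.5  2.5] rv [ 0.002 -0.001 -0.001] t 13.6333 gap 0.087
```

View pics/i4.png

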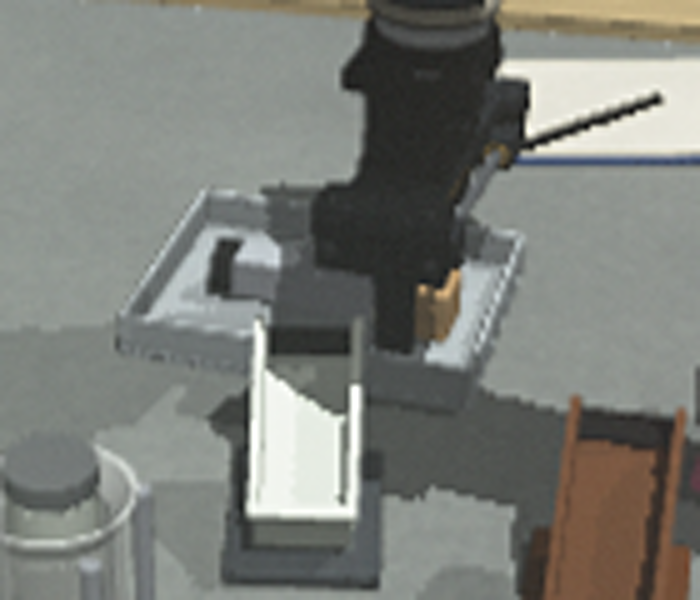

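```bash
python3 -m inch '{"dp":[[0,0,2],[0,0,0],[0,0,0],[0,0,0],[0,0,0],[0,0,0],[0,0,0],[0,0,0]],"angular":[[0,0,0],[0,0,0],[0,0,0],[0,0,0],[0,0,0],[0,0,0],[0,0,0],[0,0,0]],"gripper":[1,1,1,1,1,1,1,1]}' 40
python3 - <<'E'
from h import *
c,s_=np.cos(-.155),np.sin(-.155); R=np.c_[[c,s_,0],[s_,-c,0],[0,0,-1]]
plan([.489,-.307,.010],R)
E
```

```text
clock: 14.3
eef_pos: [0.4902, -0.3091, 0.0128]
tcp_rot: [0.002, 0.997, -0.077, 0.003]
contact_force: [0.3, 1.8, -0.1]
finger_gap: 0.0418
pos [ 0.4902 -0.3091  0.0128] dp [-1.6 -1.9  2.8] rv [ 0.003 -0.005 -0.   ] t 14.3 gap 0.0418
```

```bash
python3 -m inch '{"dp":[[0,0,1],[0,0,0],[0,0,0],[0,0,0]],"angular":[[0,0,0],[0,0,0],[0,0,0],[0,0,0]],"gripper":[1,1,1,1]}' 40
python3 -m inch '{"dp":[[0,0,-25],[0,0,-35],[0,0,-35],[0,0,-35],[0,0,-35],[0,0,-20],[0,0,0]],"angular":[[0,0,0],[0,0,0],[0,0,0],[0,0,0],[0,0,0],[0,0,0],[0,0,0]],"gripper":[1,1,1,1,1,1,1]}'
python3 - <<'E'
from h import *
s=get_image("side");crop(s,240,90,140,120,5,"i5.png"); plan([.489,-.307,.2]); print(sense()["q"].round(2))
E
```

```text
clock: 14.63
eef_pos: [0.4903, -0.3088, 0.0118]
tcp_rot: [0.001, 0.997, -0.077, 0.003]
contact_force: [-0.1, -0.5, 0.1]
finger_gap: 0.0341
clock: 15.22
eef_pos: [0.486, -0.3069, 0.1994]
tcp_rot: [-0.0, 0.997, -0.078, -0.004]
contact_force: [0.9, -0.4, -1.9]
finger_gap: 0.0337
pos [ 0.4854 -0.3062  0.1977] dp [ 3.7  0.2 -2.4] rv [-0.001  0.01  -0.   ] t 15.2667 gap 0.0337
[-0.32  0.57  1.17  1.84 -0.57  1.14 -0.67]
```

View pics/i5.png

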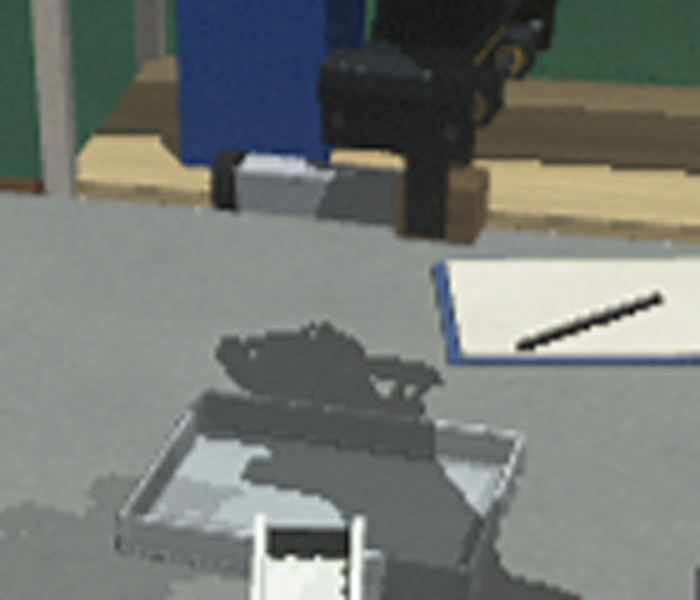

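```bash
python3 - <<'E'
from h import *; import pickle
np.set_printoptions(precision=4,suppress=True)
t,s=pickle.load(open("ts.pkl","rb"))
crop(t,295,195,60,60,10,"r1.png"); crop(s,280,188,40,65,9,"r2.png")
E
```

```text
(no output)
```

View pics/r1.png

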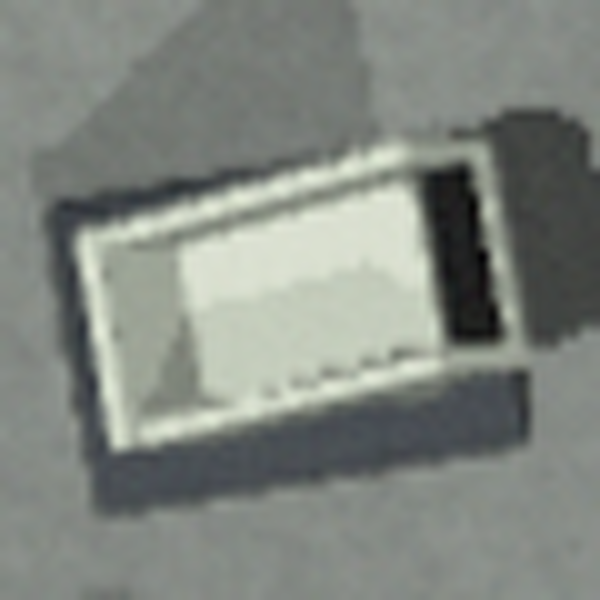

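View pics/r2.png

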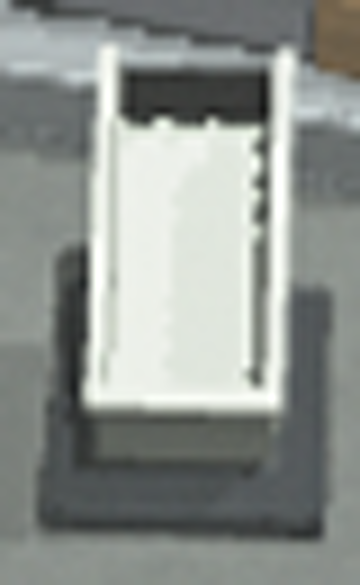

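```bash
python3 - <<'E'
from h import *; import pickle
np.set_printoptions(precision=4,suppress=True)
t,s=pickle.load(open("ts.pkl","rb"))
r1=lambda x,y:(295+x/10-.45,195+y/10-.45); r2=lambda x,y:(280+x/9-.45,188+y/9-.45)
for n,a,b in (("floor high in1",(480,165),(121,68)),("floor high in2",(505,345),(271,68)),("wall hi 1",(415,150),(110,45)),("wall hi 2",(440,362),(285,45)),("wall hi1b",(480,145),(110,45)),("wall hi2b",(515,355),(285,45)),("stop1",(80,238),(88,405)),("stop2",(120,447),(280,405))):
    print(n,tri([t,s],[r1(*a),r2(*b)]), "reproj", pj(t,tri([t,s],[r1(*a),r2(*b)]))-r1(*a))
for z in(.02,.03,.04): print("junction",z,bp(t,*r1(187,248),z),bp(t,*r1(204,398),z))
E
```

```text
floor high in1 [ 0.5475 -0.1502  0.0888] reproj [-0.0052 -0.0365]
floor high in2 [ 0.5045 -0.1541  0.0916] reproj [-0.0044 -0.0377]
wall hi 1 [ 0.548  -0.1332  0.1071] reproj [0.0403 0.2827]
wall hi 2 [ 0.4985 -0.1368  0.1108] reproj [0.0141 0.1234]
wall hi1b [ 0.5509 -0.1495  0.0966] reproj [0.0111 0.0772]
wall hi2b [ 0.5011 -0.1555  0.099 ] reproj [0.0076 0.0662]
stop1 [ 0.5384 -0.0571  0.0382] reproj [0.0091 0.0666]
stop2 [ 0.4865 -0.0654  0.0398] reproj [0.0129 0.1261]
junction 0.02 [ 0.5378 -0.0842  0.02  ] [ 0.5003 -0.0873  0.02  ]
junction 0.03 [ 0.5366 -0.0837  0.03  ] [ 0.4993 -0.0868  0.03  ]
junction 0.04 [ 0.5353 -0.0831  0.04  ] [ 0.4984 -0.0862  0.04  ]
```

```bash
cat >> h.py <<'E'
RL=np.array([.5148,-.0739,.040]); ud=np.array([-.144,.9895,0]); r=2**-.5
XT=np.array([*(r*ud[:2]),-r]); ZT=np.array([*(-r*ud[:2]),-r]); RREST=np.c_[XT,np.cross(ZT,XT),ZT]
E
python3 -m inch '{"dp":[[0,0,-25],[0,0,-25],[0,0,-20],[0,0,0],[0,0,0],[0,0,0],[0,0,0],[0,0,0],[0,0,0],[0,0,0],[0,0,0],[0,0,0],[0,0,0],[0,0,0],[0,0,0],[0,0,0],[0,0,0],[0,0,0],[0,0,0]],"angular":[[0,0,0],[0,0,0],[0,0,0],[0,0,-0.12],[0,0,-0.12],[0,0,-0.12],[0,0,-0.12],[0,0,-0.12],[0,0,-0.12],[0,0,-0.12],[0,0,-0.12],[0,0,-0.12],[0,0,-0.12],[0,0,-0.12],[0,0,-0.12],[0,0,-0.12],[0,0,-0.12],[0,0,-0.12],[0,0,-0.06]],"gripper":[1,1,1,1,1,1,1,1,1,1,1,1,1,1,1,1,1,1,1]}'
python3 - <<'E'
from h import *
print(sense()["q"].round(2)); P=RL-.126*XT+.009*ZT; print(P,np.linalg.det(RREST)); plan(P-.09*ZT-.005*XT,RREST)
print(rot().as_matrix().round(2))
E
```

```text
clock: 16.85
eef_pos: [0.4713, -0.2887, 0.228]
tcp_rot: [-0.037, 0.629, 0.777, -0.009]
contact_force: [0.7, 0.3, -2.1]
finger_gap: 0.0341
[-0.07  0.35  0.7   1.8  -0.23  1.15  0.92]
[ 0.52854616 -0.16835709  0.12273149] 0.9998462500000004
pos [ 0.4713 -0.2887  0.228 ] dp [163.9  87.4  40.4] rv [-0.033 -0.828  0.087] t 16.85 gap 0.0341
[[-0.21  0.98 -0.07]
 [ 0.98  0.21  0.03]
 [ 0.05 -0.06 -1.  ]]
```

```bash
python3 -m inch '{"dp":[[0,8,-8],[0,8,-8],[0,8,-5],[0,8,0],[0,8,0],[0,8,0],[0,8,0]],"angular":[[-0.005,-0.12,0.012],[-0.005,-0.12,0.012],[-0.005,-0.12,0.012],[-0.005,-0.12,0.012],[-0.005,-0.12,0.012],[-0.005,-0.12,0.012],[0,-0.1,0.01]],"gripper":[1,1,1,1,1,1,1]}'
python3 - <<'E'
from h import *
print(sense()["q"].round(2)); P=RL-.126*XT+.009*ZT; plan(P-.09*ZT-.005*XT,RREST)
s=get_image("side");crop(s,200,100,180,150,4,"j1.png"); plan(P-.09*ZT-.005*XT,RREST)
E
```

```text
clock: 17.43
eef_pos: [0.5193, -0.2841, 0.2369]
tcp_rot: [0.291, 0.606, 0.694, -0.257]
contact_force: [0.3, -0.8, -3.3]
finger_gap: 0.0342
[-0.79  0.44  1.07  2.08  0.63  0.66 -0.15]
pos [ 0.5193 -0.2841  0.2369] dp [154.8  24.1 -91.4] rv [-0.011  0.012 -0.005] t 17.4333 gap 0.0342
pos [ 0.5214 -0.2789  0.2331] dp [148.   23.1 -91.3] rv [-0.01   0.017  0.007] t 17.4833 gap 0.034
```

View pics/j1.png

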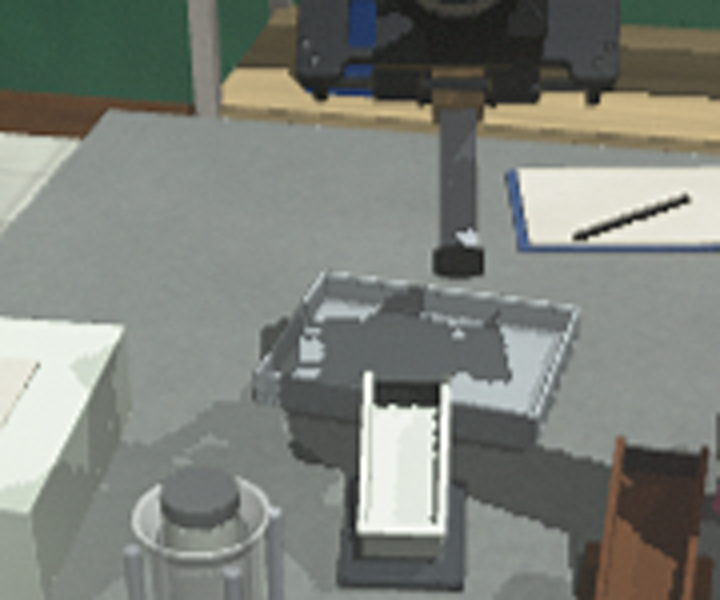

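```bash
python3 -m inch '{"dp":[[15,6,-25],[20,6,-25],[25,6,-25],[28,5,-16],[28,0,0],[20,0,0],[10,0,0],[0,0,0]],"angular":[[0,0.01,0],[0,0,0],[0,0,0],[0,0,0],[0,0,0],[0,0,0],[0,0,0],[0,0,0]],"gripper":[1,1,1,1,1,1,1,1]}'
python3 - <<'E'
from h import *
print(sense()["q"].round(2)); P=RL-.126*XT+.009*ZT; plan(P-.09*ZT-.005*XT,RREST)
E
```

```text
clock: 18.15
eef_pos: [0.511, -0.0986, 0.1777]
tcp_rot: [0.275, 0.599, 0.705, -0.263]
contact_force: [0.3, -0.0, -1.8]
finger_gap: 0.034
[-1.06  0.53  0.97  2.11  0.49  0.82 -0.34]
pos [ 0.511  -0.0986  0.1777] dp [-17.    6.8  -0.8] rv [-0.029 -0.005  0.029] t 18.15 gap 0.034
```

```bash
python3 -m inch '{"dp":[[-17,7,0],[0,0,0],[0,0,0]],"angular":[[-0.03,-0.005,0.03],[0,0,0],[0,0,0]],"gripper":[1,1,1]}'
python3 - <<'E'
from h import *
P=RL-.126*XT+.009*ZT; plan(P-.09*ZT-.005*XT,RREST)
t=get_image("top");s=get_image("side");crop(s,250,130,130,120,5,"k1.png");crop(t,280,160,100,100,6,"k2.png"); plan(P-.09*ZT-.005*XT,RREST)
E
```

```text
clock: 18.4
eef_pos: [0.5183, -0.1132, 0.1889]
tcp_rot: [0.288, 0.606, 0.698, -0.252]
contact_force: [-0.6, 1.0, -1.9]
finger_gap: 0.0337
pos [ 0.5183 -0.1132  0.1889] dp [ 2.1  2.2 -3.6] rv [-0.006  0.    -0.001] t 18.4 gap 0.0337
pos [ 0.5184 -0.1134  0.1892] dp [ 2.5  2.1 -3.5] rv [-0.005  0.001 -0.002] t 18.5 gap 0.0339
```

View pics/k1.png

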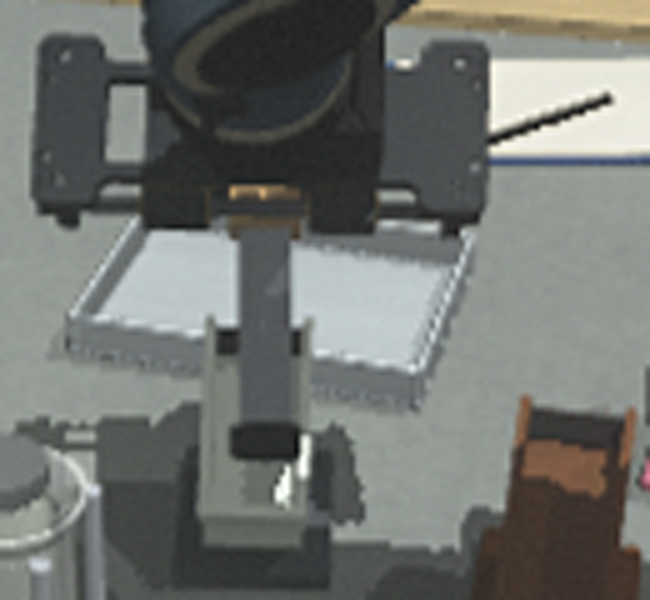

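View pics/k2.png

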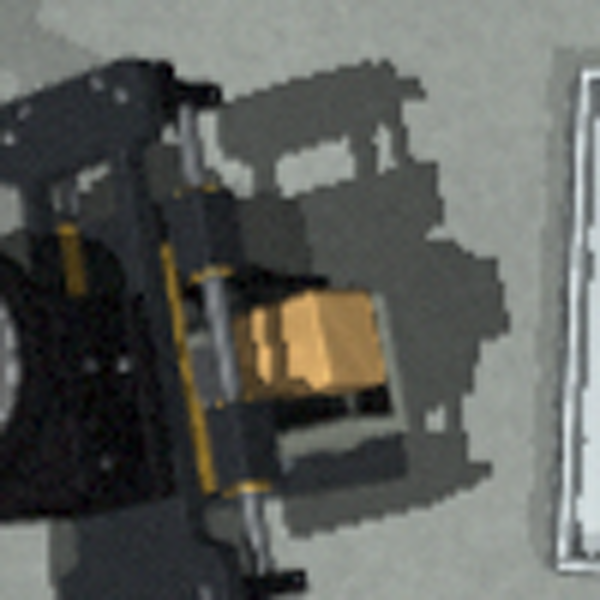

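```bash
python3 - <<'E'
from h import *
s=get_image("side");t=get_image("top"); c=sense()["eef_pos"]; R=rot().as_matrix()
f=lambda X:((pj(s,X)-[250,130])*5).round()
g=lambda X:((pj(t,X)-[280,160])*6).round()
w=lambda x,y,z:c+R@[x,y,z]
print("foot disc edges",[f(w(x,y,-.009)) for x in(.126,.112) for y in(-.017,.017)])
print("bar edges", [f(w(x,y,-.021)) for x in(.02,.11) for y in(-.012,.012)])
print("head end corners top", [g(w(-.024,y,z)) for y in(-.017,.017) for z in(-.026,.008)])
FL=RL-.017*-ZT
yT=RREST[:,1]
print("channel floor edges",[f(FL-XT*a+yT*b) for a in(0,.096) for b in(-.022,.022)])
print("channel wall tops inner",[f(FL-XT*a+yT*b-ZT*.026) for a in(0,.096) for b in(-.022,.022)])
print("channel wall tops inner top",[g(FL-XT*a+yT*b-ZT*.026) for a in(0,.096) for b in(-.022,.022)])
print("channel floor inner top",[g(FL-XT*a+yT*b) for a in(0,.096) for b in(-.022,.022)])
E
```

```text
foot disc edges [array([286., 457.]), array([212., 454.]), array([287., 426.]), array([213., 424.])]
bar edges [array([283., 225.]), array([230., 224.]), array([276., 417.]), array([223., 416.])]
head end corners top [array([316., 383.]), array([377., 380.]), array([299., 288.]), array([360., 287.])]
channel floor edges [array([294., 501.]), array([207., 498.]), array([299., 316.]), array([214., 314.])]
channel wall tops inner [array([294., 494.]), array([205., 491.]), array([299., 305.]), array([212., 303.])]
channel wall tops inner top [array([173., 461.]), array([154., 354.]), array([355., 415.]), array([334., 303.])]
channel floor inner top [array([215., 457.]), array([197., 353.]), array([397., 413.]), array([376., 302.])]
```

```bash
python3 -m inch '{"dp":[[1,4,14],[1,0,14],[0,0,14],[0,0,7],[0,0,0]],"angular":[[-0.005,0,0],[0,0,0],[0,0,0],[0,0,0],[0,0,0]],"gripper":[1,1,1,1,1]}'
python3 - <<'E'
from h import *
P=RL-.126*XT+.009*ZT; plan(P-.035*ZT-.005*XT,RREST)
t=get_image("top");s=get_image("side");crop(s,250,130,130,120,5,"k3.png");crop(t,280,160,100,100,6,"k4.png"); plan(P-.035*ZT-.005*XT,RREST)
c=sense()["eef_pos"]; R=rot().as_matrix()
f=lambda X:((pj(s,X)-[250,130])*5).round()
w=lambda x,y,z:c+R@[x,y,z]
print("foot disc edges",[f(w(x,y,-.009)) for x in(.126,.112) for y in(-.017,.017)])
E
```

```text
clock: 19.02
eef_pos: [0.5291, -0.1442, 0.1512]
tcp_rot: [0.29, 0.604, 0.7, -0.249]
contact_force: [-0.8, 0.5, -1.8]
finger_gap: 0.0339
pos [ 0.5291 -0.1442  0.1512] dp [-1.7 -4.   2. ] rv [ 0.004 -0.002  0.001] t 19.0167 gap 0.0339
pos [ 0.5297 -0.1433  0.1518] dp [-1.9 -4.8  2.9] rv [ 0.006 -0.003  0.001] t 19.1167 gap 0.0341
foot disc edges [array([274., 479.]), array([203., 477.]), array([275., 450.]), array([204., 448.])]
```

View pics/k3.png

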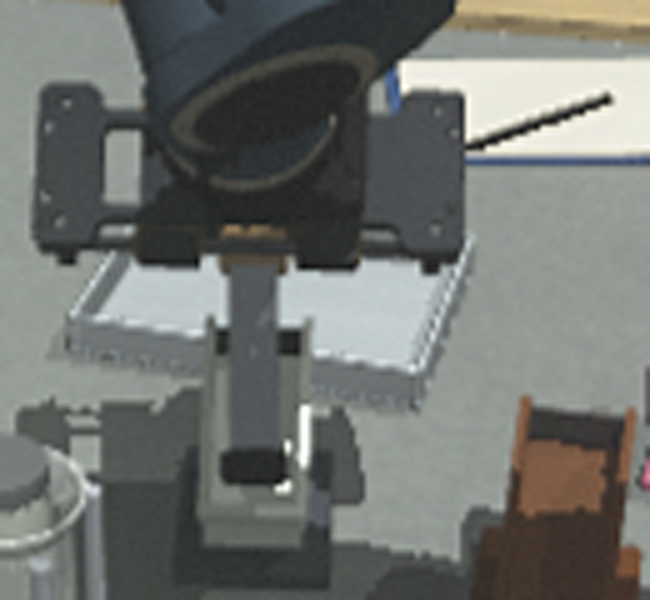

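View pics/k4.png

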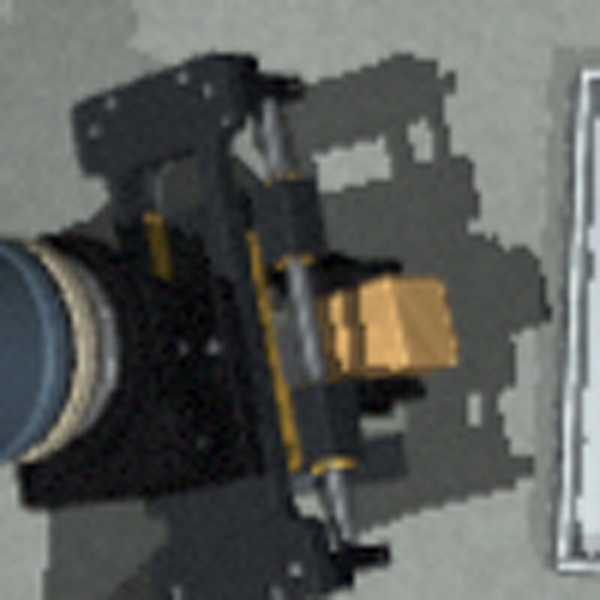

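```bash
python3 -m inch '{"dp":[[-1,-2,8],[0,0,8],[0,0,6],[0,0,0]],"angular":[[0.005,-0.003,0],[0,0,0],[0,0,0],[0,0,0]],"gripper":[1,1,1,1]}'
python3 - <<'E'
from h import *
P=RL-.126*XT+.009*ZT; plan(P-.015*ZT-.005*XT,RREST)
s=get_image("side");crop(s,270,170,70,80,8,"k5.png"); plan(P-.015*ZT-.005*XT,RREST); print(sense()["contact_force"])
E
```

```text
clock: 19.45
eef_pos: [0.5318, -0.159, 0.1365]
tcp_rot: [0.29, 0.603, 0.7, -0.249]
contact_force: [-0.2, 0.2, -1.4]
finger_gap: 0.0338
pos [ 0.5318 -0.159   0.1365] dp [-1.5 -4.6  0.9] rv [ 0.004 -0.001  0.002] t 19.45 gap 0.0338
pos [ 0.532  -0.1587  0.1367] dp [-1.6 -4.8  1.3] rv [ 0.005 -0.001  0.002] t 19.5 gap 0.0341
[-1.09792573 -0.07564795 -1.15117419]
```

View pics/k5.png

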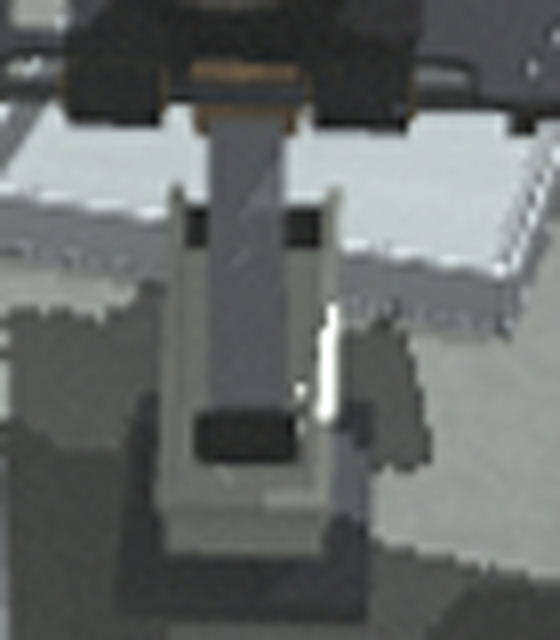

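```bash
python3 -m inch '{"dp":[[0,-3,4],[0,0,5],[0,0,4],[0,0,2],[0,0,0]],"angular":[[0.005,0,0],[0,0,0],[0,0,0],[0,0,0],[0,0,0]],"gripper":[1,1,1,1,1]}'
python3 - <<'E'
from h import *
P=RL-.126*XT+.009*ZT
s=get_image("side");crop(s,270,170,70,80,8,"k6.png"); plan(P-.0*ZT-.005*XT,RREST); print(sense()["contact_force"])
E
```

```text
clock: 19.92
eef_pos: [0.5308, -0.17, 0.1255]
tcp_rot: [0.289, 0.604, 0.7, -0.251]
contact_force: [-3.6, 5.1, 5.3]
finger_gap: 0.0341
pos [ 0.5308 -0.1699  0.1256] dp [-1.6 -2.   0.7] rv [-0.    -0.001  0.003] t 19.9667 gap 0.0337
[-3.32710789  3.46299904  4.72918856]
```

View pics/k6.png

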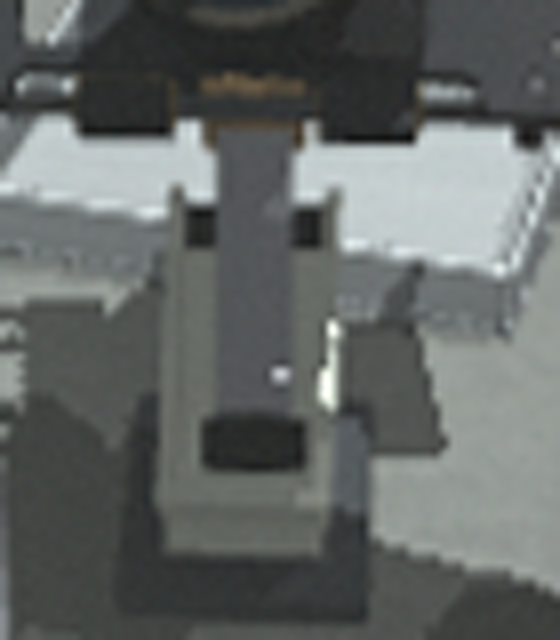

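```bash
python3 -m inch '{"dp":[[4,0,0],[4,0,0],[0,0,0]],"angular":[[0,0,0],[0,0,0],[0,0,0]],"gripper":[1,1,1]}'
python3 - <<'E'
from h import *
P=RL-.126*XT+.009*ZT
plan(P,RREST); print(sense()["contact_force"])
E
```

```text
clock: 20.22
eef_pos: [0.5313, -0.1652, 0.1219]
tcp_rot: [0.29, 0.604, 0.699, -0.251]
contact_force: [-0.1, 0.4, -1.2]
finger_gap: 0.0333
pos [ 0.5313 -0.1652  0.1219] dp [-2.5 -3.2  1.3] rv [0.    0.002 0.002] t 20.2167 gap 0.0333
[-0.09882792  0.36650638 -1.23461487]
```

Open (about 10 rows), holding.

```bash
python3 -m inch '{"dp":[[0,0,0],[0,0,0],[0,0,0],[0,0,0],[0,0,0],[0,0,0],[0,0,0],[0,0,-5],[0,0,-25],[0,0,-30],[0,0,-30],[0,0,-10],[0,0,0]],"angular":[[0,0,0],[0,0,0],[0,0,0],[0,0,0],[0,0,0],[0,0,0],[0,0,0],[0,0,0],[0,0,0],[0,0,0],[0,0,0],[0,0,0],[0,0,0]],"gripper":[0,0,0,0,0,0,0,0,0,0,0,0,0]}'
python3 - <<'E'
from h import *
P=RL-.126*XT+.009*ZT
t=get_image("top");s=get_image("side");crop(s,270,150,70,100,6,"l1.png");crop(t,290,170,100,80,6,"l2.png"); plan(P,RREST); print(sense()["contact_force"],sense()["q"].round(2))
E
```

```text
clock: 21.3
eef_pos: [0.5195, -0.094, 0.1962]
tcp_rot: [0.289, 0.605, 0.698, -0.253]
contact_force: [-0.5, -0.2, -0.3]
finger_gap: 0.0871
pos [ 0.5187 -0.0956  0.1952] dp [-2.000e-01  1.000e-01  1.031e+02] rv [-0.007  0.004 -0.   ] t 21.4 gap 0.0867
[0.24035626 0.95185426 0.08113718] [-1.09  0.51  1.    2.09  0.5   0.83 -0.37]
```

View pics/l1.png

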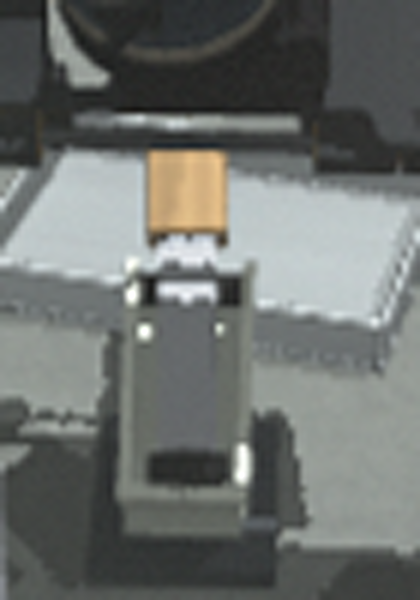

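View pics/l2.png

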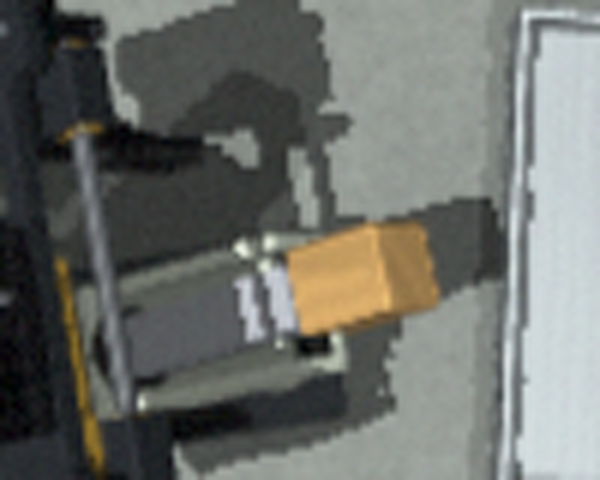

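Rod lies in the rest with its foot on the stop: side crop foot (188,468), head (188,195). Next, reorient for the end grasp.

```bash
python3 -m inch '{"dp":[[-24,0,-24],[-24,0,-24],[-20,0,-20],[0,0,0],[0,0,0],[0,0,0],[0,0,0],[0,0,0],[0,0,0],[0,0,0],[0,0,0]],"angular":[[0,0,0],[0,0,0],[0,0.1,0],[0,0.12,0],[0,0.12,0],[0,0.12,0],[0,0.12,0],[0,0.12,0],[0,0.1,0],[0,0,0],[0,0,0]],"gripper":[0,0,0,0,0,0,0,0,0,0,0]}'
python3 - <<'E'
from h import *
RG=np.c_[-ZT,np.cross(XT,-ZT),XT]
print(sense()["q"].round(2)); plan(RL-.23*XT,RG); plan(RL-.23*XT)
E
```

```text
clock: 22.32
eef_pos: [0.5136, -0.1042, 0.2899]
tcp_rot: [-0.016, 0.661, 0.75, 0.004]
contact_force: [0.4, 0.9, 0.1]
finger_gap: 0.0868
[-0.63  0.23  0.93  1.82 -0.22  1.21  0.49]
pos [ 0.5136 -0.1042  0.2899] dp [-135.2    9.3   83.1] rv [-0.008  0.756 -0.023] t 22.3167 gap 0.0868
pos [ 0.5136 -0.1042  0.2899] dp [-135.2    9.3   83.1] rv [-0.016 -0.029  0.   ] t 22.3167 gap 0.0868
```

```bash
python3 -m inch '{"dp":[[-30,2,0],[-35,3,0],[-35,3,0],[-20,2,0],[0,0,0],[0,0,0],[0,0,0],[0,0,0],[0,0,0],[0,0,0],[0,0,0]],"angular":[[0,0,0],[0,0,0],[0,0.02,0],[0,0.11,0],[0,0.12,0],[0,0.12,0],[0,0.12,0],[0,0.12,0],[0,0.12,0],[0,0.03,0],[0,0,0]],"gripper":[0,0,0,0,0,0,0,0,0,0,0]}'
python3 - <<'E'
from h import *
RG=np.c_[-ZT,np.cross(XT,-ZT),XT]
print(sense()["q"].round(2)); plan(RL-.21*XT,RG)
E
```

```text
clock: 23.23
eef_pos: [0.5399, -0.2055, 0.2683]
tcp_rot: [-0.321, 0.604, 0.69, 0.237]
contact_force: [0.4, 0.2, 0.5]
finger_gap: 0.0869
[ 0.16  0.68  0.68  1.47 -0.78  1.9   1.07]
pos [ 0.5399 -0.2055  0.2683] dp [-68.4  -1.4  44.1] rv [-0.052 -0.033 -0.032] t 23.2333 gap 0.0869
```

```bash
python3 -m inch '{"dp":[[-20,0,5],[-20,0,10],[-20,0,10],[-8,0,10],[0,0,5],[0,0,0]],"angular":[[-0.03,-0.01,-0.02],[-0.02,-0.01,-0.01],[0,-0.01,0],[0,0,0],[0,0,0],[0,0,0]],"gripper":[0,0,0,0,0,0]}'
python3 - <<'E'
from h import *
RG=np.c_[-ZT,np.cross(XT,-ZT),XT]
print(sense()["q"].round(2)); plan(RL-.21*XT,RG)
t=get_image("top");s=get_image("side");crop(s,240,100,110,130,5,"n1.png");crop(t,290,150,130,100,5,"n2.png"); plan(RL-.21*XT,RG)
E
```

```text
clock: 23.73
eef_pos: [0.5433, -0.2136, 0.1882]
tcp_rot: [-0.291, 0.601, 0.705, 0.241]
contact_force: [-0.0, -0.2, 0.6]
finger_gap: 0.0869
[ 0.17  0.74  0.66  1.55 -0.8   1.75  1.19]
pos [ 0.5433 -0.2136  0.1882] dp [-4.1 -8.2 -4.4] rv [-0.019  0.011  0.006] t 23.7333 gap 0.0869
pos [ 0.5438 -0.2145  0.1892] dp [-4.2 -8.5 -3. ] rv [-0.018  0.012  0.008] t 23.8333 gap 0.0869
```

View pics/n1.png

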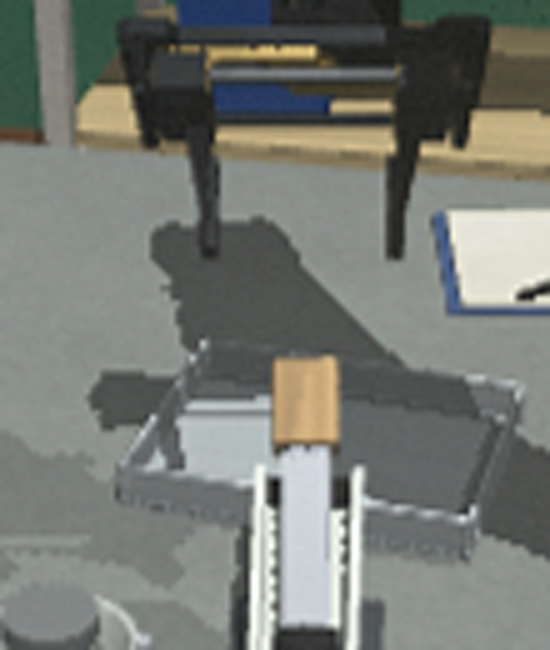

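View pics/n2.png

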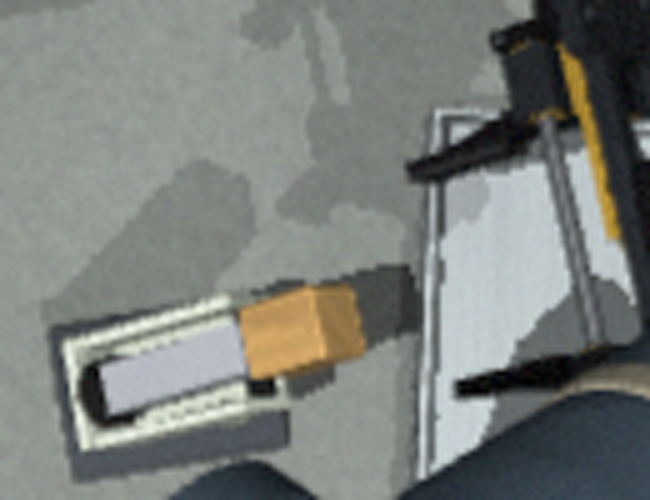

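```bash
python3 -m inch '{"dp":[[-3,-5,0],[0,0,5],[0,0,5],[0,0,0],[0,0,0]],"angular":[[-0.018,0.012,0.008],[0,0,0],[0,0,0],[0,0,0],[0,0,0]],"gripper":[0,0,0,0,0]}'
python3 - <<'E'
from h import *
RG=np.c_[-ZT,np.cross(XT,-ZT),XT]
lat=RG[:,1]
T=RL+.0032*lat-.0013*ZT
plan(T-.21*XT,RG)
t=get_image("top");s=get_image("side");crop(s,240,100,110,130,5,"n3.png");crop(t,290,150,130,100,5,"n4.png"); plan(T-.21*XT,RG)
c=sense()["eef_pos"]; R=rot().as_matrix()
for p,o in((s,(240,100)),(t,(290,150))):
    f=lambda X:((pj(p,X)-o)*5).round()
    print("tips",[f(c+R@[0,y,0]) for y in(-.05,0,.05)],"head end",f(T-.15*XT),"head front",f(T-.105*XT),"head end corners", [f(T-.15*XT+a*lat+b*ZT) for a in(-.017,.017) for b in(-.017,.017)])
E
```

```text
clock: 24.25
eef_pos: [0.5384, -0.2104, 0.1829]
tcp_rot: [-0.287, 0.605, 0.699, 0.251]
contact_force: [-0.2, 0.4, 0.3]
finger_gap: 0.087
pos [ 0.5384 -0.2104  0.1829] dp [ -1.8  -0.5 -11.1] rv [0.004 0.003 0.003] t 24.25 gap 0.087
pos [ 0.5385 -0.2105  0.1827] dp [ -1.7  -0.5 -11.1] rv [0.004 0.003 0.002] t 24.35 gap 0.0868
tips [array([403., 264.]), array([305., 262.]), array([209., 259.])] head end [303. 354.] head front [300. 440.] head end corners [array([336., 346.]), array([337., 364.]), array([269., 344.]), array([271., 363.])]
tips [array([448., 405.]), array([426., 292.]), array([404., 180.])] head end [339. 317.] head front [261. 338.] head end corners [array([323., 355.]), array([368., 353.]), array([309., 280.]), array([354., 280.])]
```

View pics/n3.png

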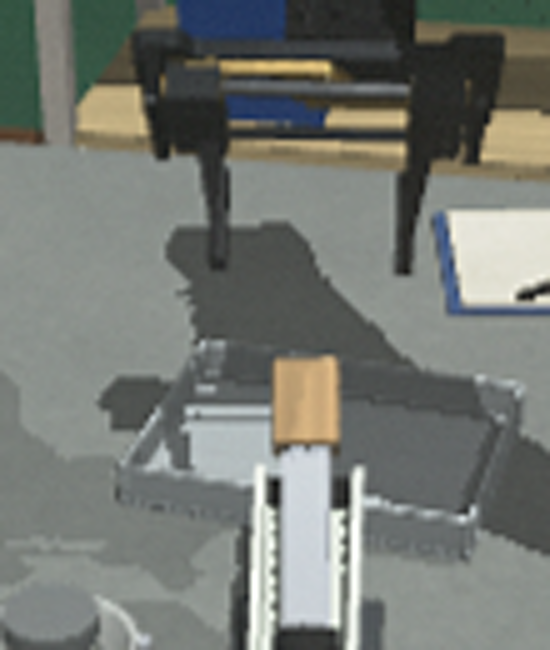

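View pics/n4.png

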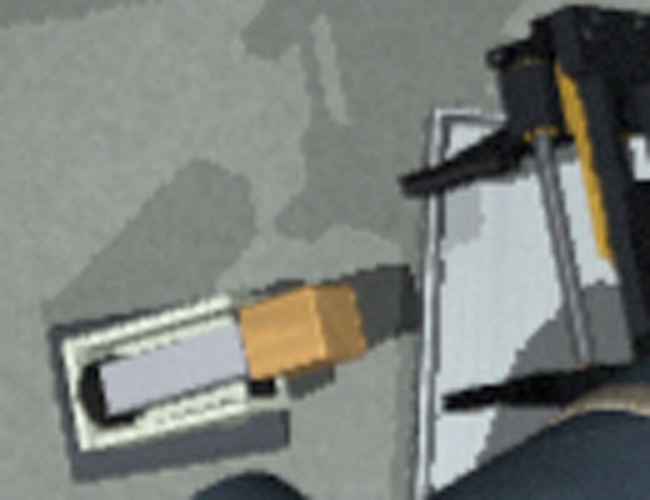

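```bash
python3 -m inch '{"dp":[[-2,-1,15],[0,0,25],[0,0,25],[0,0,25],[0,0,12],[0,0,0],[0,0,0]],"angular":[[0.004,0.003,0.003],[0,0,0],[0,0,0],[0,0,0],[0,0,0],[0,0,0],[0,0,0]],"gripper":[0,0,0,0,0,0,0]}'
python3 - <<'E'
from h import *
RG=np.c_[-ZT,np.cross(XT,-ZT),XT]
T=RL+.0032*RG[:,1]-.0013*ZT
plan(T-.112*XT,RG); print(sense()["contact_force"],sense()["q"].round(2))
s=get_image("side");crop(s,240,100,110,130,5,"n5.png"); plan(T-.112*XT,RG)
E
```

```text
clock: 24.93
eef_pos: [0.5262, -0.1372, 0.1033]
tcp_rot: [-0.289, 0.605, 0.698, 0.249]
contact_force: [0.4, 0.5, -0.0]
finger_gap: 0.0872
pos [ 0.5262 -0.1372  0.1033] dp [  2.    1.  -21.8] rv [-0.001  0.002 -0.002] t 24.9333 gap 0.0872
[ 0.37308193  0.52341213 -0.01346425] [ 0.09  0.76  0.62  1.75 -0.89  1.55  1.25]
pos [ 0.5263 -0.1374  0.1034] dp [  2.1   0.9 -21.6] rv [-0.     0.002 -0.002] t 24.9833 gap 0.0872
```

View pics/n5.png

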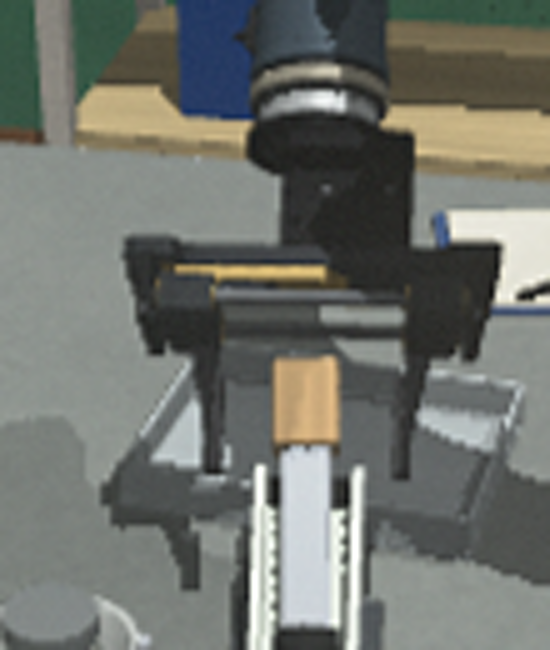

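```bash
python3 -m inch '{"dp":[[1,1,-12],[0,0,-10],[0,0,0],[0,0,0]],"angular":[[0,0,0],[0,0,0],[0,0,0],[0,0,0]],"gripper":[0,0,0,0]}' 50
python3 - <<'E'
from h import *
RG=np.c_[-ZT,np.cross(XT,-ZT),XT]
T=RL+.0032*RG[:,1]-.0013*ZT
plan(T-.112*XT,RG)
E
```

```text
clock: 25.32
eef_pos: [0.5313, -0.1581, 0.1237]
tcp_rot: [-0.285, 0.607, 0.699, 0.249]
contact_force: [-0.8, -0.6, -0.8]
finger_gap: 0.0869
pos [ 0.5313 -0.1581  0.1237] dp [ 2.8 -1.   7.8] rv [ 0.005  0.008 -0.001] t 25.3167 gap 0.0869
```

```bash
python3 -m inch '{"dp":[[3,-1,7],[0,0,0],[0,0,0],[0,0,0],[0,0,0],[0,0,0],[0,0,0],[0,0,0],[0,0,0],[0,0,0],[0,0,0]],"angular":[[0.005,0.008,0],[0,0,0],[0,0,0],[0,0,0],[0,0,0],[0,0,0],[0,0,0],[0,0,0],[0,0,0],[0,0,0],[0,0,0]],"gripper":[0,0,1,1,1,1,1,1,1,1,1]}' 60
python3 - <<'E'
from h import *
RG=np.c_[-ZT,np.cross(XT,-ZT),XT]
T=RL+.0032*RG[:,1]-.0013*ZT
plan(T-.112*XT,RG)
s=get_image("side");crop(s,240,100,110,130,5,"n6.png"); plan(T-.112*XT,RG); print(sense()["contact_force"])
E
```

```text
clock: 26.23
eef_pos: [0.5292, -0.1516, 0.1213]
tcp_rot: [-0.289, 0.605, 0.698, 0.25]
contact_force: [0.8, -0.2, 0.3]
finger_gap: 0.0348
pos [ 0.5292 -0.1516  0.1213] dp [-0.3  0.2  1.3] rv [ 0.001  0.    -0.001] t 26.2333 gap 0.0348
pos [ 0.5291 -0.1516  0.1212] dp [-0.3  0.2  1.3] rv [ 0.001  0.    -0.002] t 26.2833 gap 0.0336
[-1.00385129  0.03785629  0.32191645]
```

View pics/n6.png

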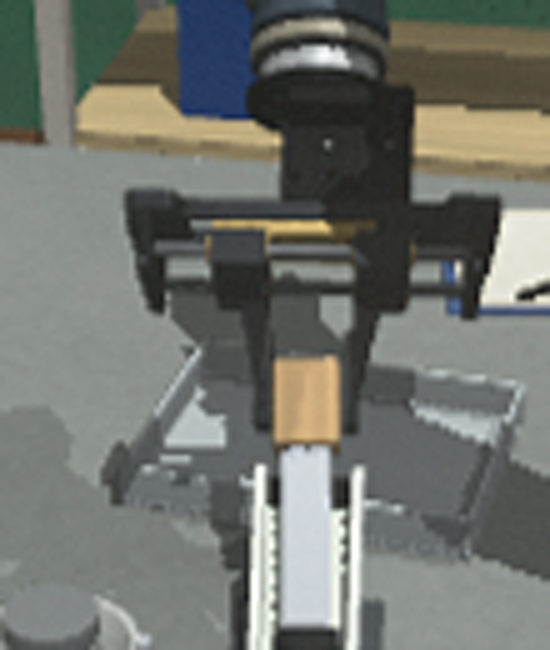

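```bash
python3 -m inch '{"dp":[[0,0,-5],[6,0,0],[12,0,0],[20,0,0],[25,0,0],[25,0,-20],[20,0,-25],[20,0,-25],[20,0,-25],[15,0,-15],[0,0,0]],"angular":[[0,0,0],[0,0,0],[0,0,0],[0,0,0],[0,0,0],[0,0,0],[0,0,0],[0,0,0],[0,0,0],[0,0,0],[0,0,0]],"gripper":[1,1,1,1,1,1,1,1,1,1,1]}'
python3 - <<'E'
from h import *
plan([.5775,.1245,.35])
s=get_image("side");crop(s,220,60,130,150,4,"o1.png"); print(sense()["contact_force"],sense()["q"].round(2))
E
```

```text
clock: 27.2
eef_pos: [0.5211, -0.1105, 0.3285]
tcp_rot: [-0.292, 0.604, 0.698, 0.248]
contact_force: [0.3, -0.4, -1.9]
finger_gap: 0.0338
pos [ 0.5211 -0.1105  0.3285] dp [174.   90.  143.2] rv [-0.008 -0.786  0.003] t 27.2 gap 0.0338
[-0.26564531 -0.6497752  -2.26062379] [-0.02  0.48  0.7   1.63 -0.79  1.81  0.95]
```

View pics/o1.png

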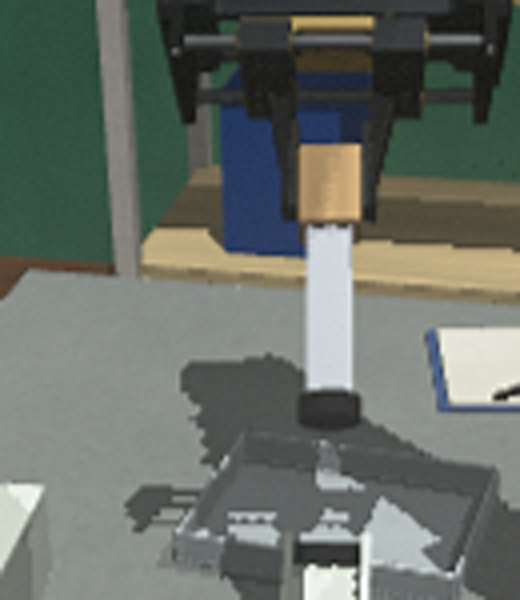

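Now rotate upright (7 rows).

```bash
python3 -m inch '{"dp":[[0,0,0],[0,0,0],[0,0,0],[0,0,0],[0,0,0],[0,0,0],[0,0,0],[0,0,0],[0,0,0]],"angular":[[0,-0.12,0],[0,-0.12,0],[0,-0.12,0],[0,-0.12,0],[0,-0.12,0],[0,-0.12,0],[0,-0.06,0],[0,0,0],[0,0,0]],"gripper":[1,1,1,1,1,1,1,1,1]}'
python3 - <<'E'
from h import *
plan([.5775,.1245,.36]); print(sense()["q"].round(2))
E
```

```text
clock: 28.0
eef_pos: [0.5122, -0.1063, 0.3118]
tcp_rot: [-0.003, 0.652, 0.758, -0.017]
contact_force: [0.4, -0.8, -1.1]
finger_gap: 0.034
pos [ 0.5122 -0.1063  0.3118] dp [217.5  97.5 -55. ] rv [-0.031  0.017 -0.   ] t 28.0 gap 0.034
[-0.59  0.19  0.83  1.79 -0.12  1.25  0.42]
```

```bash
python3 -m inch '{"dp":[[0,0,-25],[0,0,-28],[20,9,-5],[28,13,0],[28,13,0],[28,13,0],[28,13,0],[28,13,0],[25,11,0],[15,6,0],[5,2,0],[0,0,0]],"angular":[[-0.03,0.017,0],[0,0,0],[0,0,0],[0,0,0],[0,0,0],[0,0,0],[0,0,0],[0,0,0],[0,0,0],[0,0,0],[0,0,0],[0,0,0]],"gripper":[1,1,1,1,1,1,1,1,1,1,1,1]}'
python3 - <<'E'
from h import *
plan([.5775,.1245,.35]); print(sense()["q"].round(2))
E
```

```text
clock: 29.0
eef_pos: [0.5736, 0.1026, 0.3601]
tcp_rot: [-0.016, 0.665, 0.747, -0.006]
contact_force: [0.8, 0.2, -2.7]
finger_gap: 0.0338
pos [0.5736 0.1026 0.3601] dp [21.2  6.7 10.2] rv [-0.031 -0.015  0.   ] t 29.0 gap 0.0338
[-0.8   0.28  0.73  1.57 -0.2   1.39  0.07]
```

```bash
python3 -m inch '{"dp":[[15,4,0],[6,2,0],[0,0,0],[0,0,0]],"angular":[[-0.025,-0.015,0],[0,0,0],[0,0,0],[0,0,0]],"gripper":[1,1,1,1]}'
python3 - <<'E'
from h import *
plan([.5775,.1245,.35])
s=get_image("side");crop(s,180,60,140,150,4,"o2.png");crop(s,200,170,100,100,6,"o3.png"); plan([.5775,.1245,.35])
c=sense()["eef_pos"]; R=rot().as_matrix()
f=lambda X:((pj(s,X)-[200,170])*6).round()
print([f(c+R@[0,y,.113]) for y in(-.017,.017)],f(c+R@[0.017,0,.113]),f([.5775,.1245,.2]),f([.5775,.1435,.2]))
E
```

```text
clock: 29.33
eef_pos: [0.5766, 0.1153, 0.3591]
tcp_rot: [-0.002, 0.669, 0.743, -0.005]
contact_force: [-0.1, -0.1, -2.3]
finger_gap: 0.0338
pos [0.5766 0.1153 0.3591] dp [9.1 2.  9. ] rv [-0.01   0.003 -0.   ] t 29.3333 gap 0.0338
pos [0.5767 0.1147 0.3592] dp [9.7 1.9 9.2] rv [-0.01   0.003 -0.   ] t 29.3833 gap 0.0339
[array([355., 165.]), array([247., 160.])] [291. 193.] [295. 301.] [277. 337.]
```

View pics/o2.png

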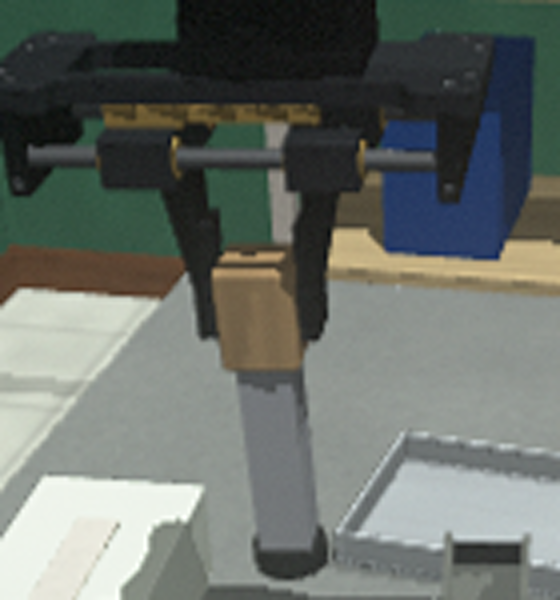

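View pics/o3.png

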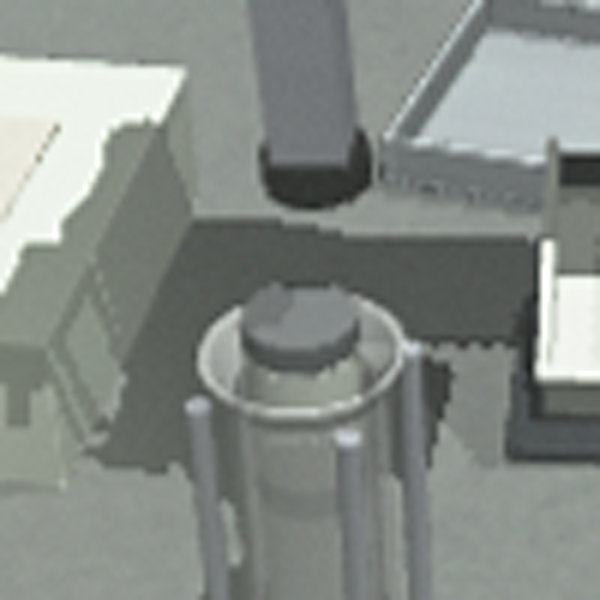

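```bash
python3 -m inch '{"dp":[[10,5,8],[1,0,8],[0,0,8],[0,0,4],[0,0,0]],"angular":[[-0.01,0.003,0],[0,0,0],[0,0,0],[0,0,0],[0,0,0]],"gripper":[1,1,1,1,1]}'
python3 - <<'E'
from h import *
plan([.5775,.1245,.33])
t=get_image("top");s=get_image("side");crop(s,200,170,100,100,6,"o4.png"); crop(t,180,130,100,100,5,"o5.png");plan([.5775,.1245,.33])
E
```

```text
clock: 29.8
eef_pos: [0.5805, 0.1228, 0.3284]
tcp_rot: [-0.0, 0.672, 0.741, 0.0]
contact_force: [-0.4, -0.2, -1.6]
finger_gap: 0.0337
pos [0.5805 0.1228 0.3284] dp [ 2.  -2.9 -1.6] rv [ 0. -0. -0.] t 29.8 gap 0.0337
pos [0.581  0.123  0.3293] dp [ 1.8 -3.3 -0.7] rv [ 0.001 -0.    -0.   ] t 29.9 gap 0.0336
```

View pics/o4.png

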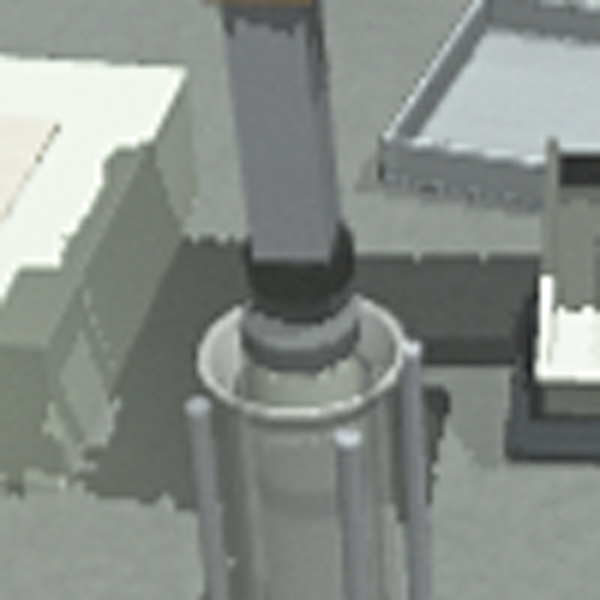

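```bash
python3 -m inch '{"dp":[[1,-1,3],[0,0,3],[0,0,2],[0,0,0]],"angular":[[0,0,0],[0,0,0],[0,0,0],[0,0,0]],"gripper":[1,1,1,1]}'
python3 - <<'E'
from h import *
plan([.5775,.1245,.32])
s=get_image("side");crop(s,215,200,70,70,8,"o6.png");print(sense()["contact_force"]); plan([.5775,.1245,.32])
E
```

```text
clock: 30.23
eef_pos: [0.5803, 0.1239, 0.3215]
tcp_rot: [0.001, 0.671, 0.741, 0.001]
contact_force: [0.5, 0.4, -2.3]
finger_gap: 0.0335
pos [0.5803 0.1239 0.3215] dp [ 0.8 -2.8  1.5] rv [ 0.003 -0.001 -0.   ] t 30.2333 gap 0.0335
[ 0.71525427 -0.82824898 -1.72713129]
pos [0.5804 0.1239 0.3217] dp [ 0.9 -2.9  1.7] rv [ 0.004 -0.001 -0.   ] t 30.2833 gap 0.0334
```

View pics/o6.png

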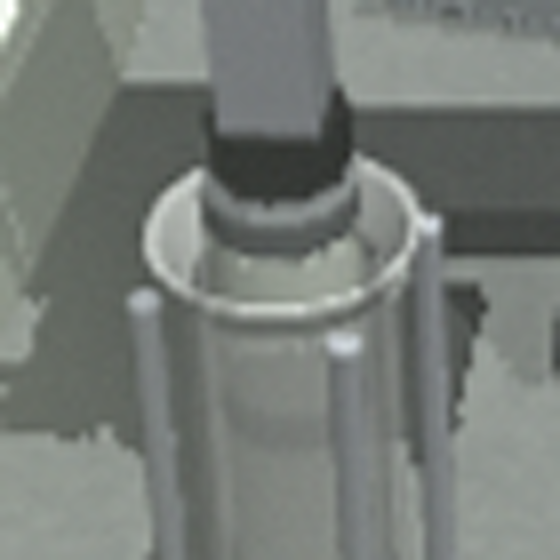

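```bash
python3 -m inch '{"dp":[[1,-1,3],[0,0,3],[0,0,2]],"angular":[[0.003,0,0],[0,0,0],[0,0,0]],"gripper":[1,1,1]}'
python3 -m inch '{"dp":[[0,0,2]],"angular":[[0,0,0]],"gripper":[1]}'
python3 - <<'E'
from h import *
plan([.5775,.1245,.31])
s=get_image("side");crop(s,215,200,70,70,8,"o7.png");print(sense()["contact_force"]); plan([.5775,.1245,.31])
E
```

```text
clock: 30.53
eef_pos: [0.5804, 0.125, 0.3149]
tcp_rot: [0.001, 0.671, 0.741, 0.002]
contact_force: [0.2, -0.2, 1.3]
finger_gap: 0.0339
clock: 30.62
eef_pos: [0.5809, 0.1251, 0.3134]
tcp_rot: [0.001, 0.671, 0.741, 0.003]
contact_force: [0.4, -0.3, 2.0]
finger_gap: 0.0338
pos [0.5809 0.1251 0.3134] dp [-0.2 -3.5  3.4] rv [ 0.005 -0.002 -0.   ] t 30.6167 gap 0.0338
[-0.23215439 -0.97797331  1.13473278]
pos [0.5808 0.125  0.313 ] dp [-0.2 -3.3  3. ] rv [ 0.005 -0.002 -0.   ] t 30.6667 gap 0.0336
```

View pics/o7.png

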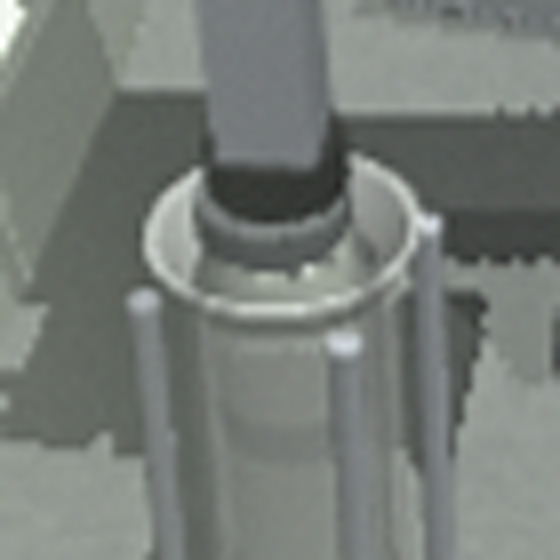

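```bash
python3 -m inch '{"dp":[[0,-3,1],[1,-1,4],[0,0,5],[0,0,5],[0,0,4]],"angular":[[0.005,-0.002,0],[0,0,0],[0,0,0],[0,0,0],[0,0,0]],"gripper":[1,1,1,1,1]}'
python3 - <<'E'
from h import *
plan([.5775,.1245,.25])
s=get_image("side");crop(s,215,180,70,90,7,"o8.png");print(sense()["contact_force"]); plan([.5775,.1245,.25])
E
```

```text
clock: 31.08
eef_pos: [0.579, 0.1253, 0.2953]
tcp_rot: [0.002, 0.672, 0.741, 0.003]
contact_force: [-0.5, 0.0, 2.0]
finger_gap: 0.0336
pos [0.579  0.1253 0.2953] dp [-0.7 -1.9 45.3] rv [ 0.007 -0.    -0.   ] t 31.0833 gap 0.0336
[-0.61411706  0.62136896  1.69433199]
pos [0.5785 0.1253 0.2944] dp [-0.7 -1.4 44.4] rv [0.006 0.    0.   ] t 31.1333 gap 0.0335
```

View pics/o8.png

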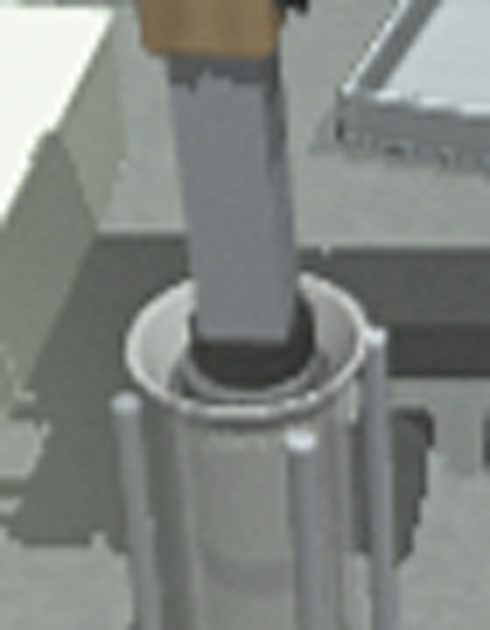

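```bash
python3 -m inch '{"dp":[[0,0,5],[0,0,6],[0,0,6],[0,0,6],[0,0,6],[0,0,3]],"angular":[[0.006,0,0],[0,0,0],[0,0,0],[0,0,0],[0,0,0],[0,0,0]],"gripper":[1,1,1,1,1,1]}'
python3 - <<'E'
from h import *
plan([.5775,.1245,.25])
s=get_image("side");crop(s,215,180,70,90,7,"o9.png");print(sense()["contact_force"]); plan([.5775,.1245,.25])
E
```

```text
clock: 31.63
eef_pos: [0.5792, 0.1253, 0.2592]
tcp_rot: [0.0, 0.672, 0.741, 0.0]
contact_force: [1.0, -0.4, 1.7]
finger_gap: 0.0338
pos [0.5792 0.1253 0.2592] dp [-0.6 -1.8  9.2] rv [0.001 0.    0.   ] t 31.6333 gap 0.0338
[ 1.02170983  0.03809099 -0.11981213]
pos [0.5789 0.1253 0.2587] dp [-0.7 -1.4  8.7] rv [-0.     0.001 -0.   ] t 31.6833 gap 0.0336
```

View pics/o9.png

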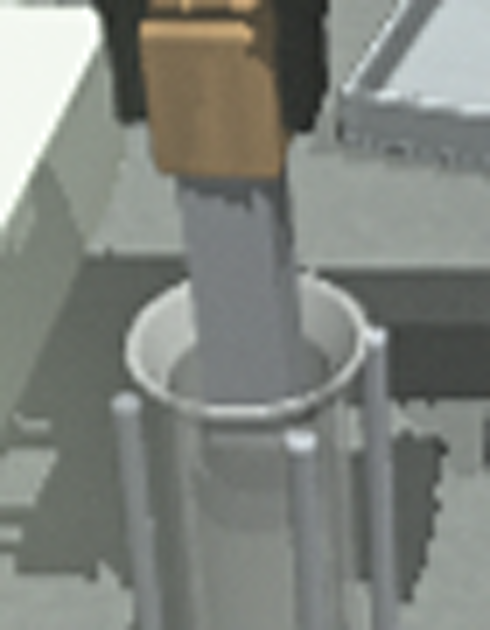

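```bash
python3 -m inch '{"dp":[[0,-1,3],[0,0,2]],"angular":[[0,0,0],[0,0,0]],"gripper":[1,1]}'
python3 -m inch '{"dp":[[0,0,3]],"angular":[[0,0,0]],"gripper":[1]}'
python3 -m inch '{"dp":[[0,0,3]],"angular":[[0,0,0]],"gripper":[1]}'
python3 -m inch '{"dp":[[0,0,4]],"angular":[[0,0,0]],"gripper":[1]}'
```

```text
clock: 31.85
eef_pos: [0.5805, 0.1253, 0.257]
tcp_rot: [0.002, 0.672, 0.741, 0.003]
contact_force: [-2.5, -0.5, 17.1]
finger_gap: 0.034
clock: 31.93
eef_pos: [0.5811, 0.1253, 0.257]
tcp_rot: [0.002, 0.672, 0.741, 0.004]
contact_force: [-4.0, -0.8, 21.2]
finger_gap: 0.0336
clock: 32.02
eef_pos: [0.5814, 0.1251, 0.2571]
tcp_rot: [0.001, 0.672, 0.741, 0.004]
contact_force: [-4.5, -0.2, 19.2]
finger_gap: 0.0333
clock: 32.1
eef_pos: [0.5818, 0.1249, 0.257]
tcp_rot: [0.001, 0.671, 0.741, 0.005]
contact_force: [-5.3, -1.1, 26.6]
finger_gap: 0.0337
```

```bash
python3 -m inch '{"dp":[[0,-4,4],[0,-2,7],[0,0,7]],"angular":[[0.005,0,0],[0,0,0],[0,0,0]],"gripper":[1,1,1]}'
python3 - <<'E'
from h import *
s=get_image("side");crop(s,215,180,70,120,5,"p1.png");print(sense()["contact_force"]); plan([.5775,.1245,.25])
E
```

```text
clock: 32.35
eef_pos: [0.5819, 0.1238, 0.2568]
tcp_rot: [0.001, 0.671, 0.741, 0.012]
contact_force: [-10.6, -1.8, 40.8]
finger_gap: 0.0337
[-8.20552419 -1.19628709 37.05872866]
pos [0.5815 0.1237 0.2569] dp [ 1.1 -4.   6.8] rv [ 0.019 -0.015 -0.   ] t 32.4 gap 0.0335
```

View pics/p1.png

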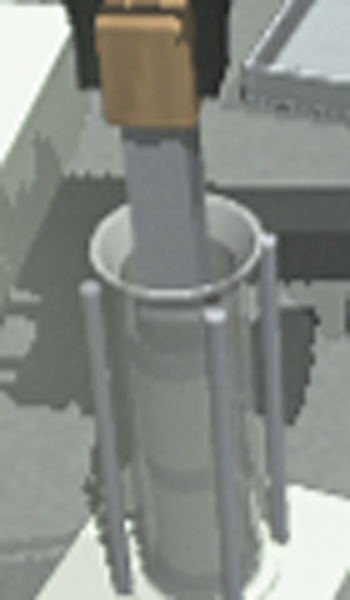

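Bottomed at about 40 N, and the stored pot is at the base. Withdraw.

```bash
python3 -m inch '{"dp":[[0,-3,-4],[0,0,-6],[0,0,-10]],"angular":[[0.01,-0.01,0],[0,0,0],[0,0,0]],"gripper":[1,1,1]}'
python3 - <<'E'
from h import *
plan([.5785,.1253,.36]);print(sense()["contact_force"])
E
```

```text
clock: 32.65
eef_pos: [0.5762, 0.1227, 0.2783]
tcp_rot: [-0.001, 0.672, 0.741, 0.004]
contact_force: [-0.4, 0.1, -1.2]
finger_gap: 0.0336
pos [0.5762 0.1227 0.2783] dp [  2.9   3.  -81.7] rv [ 0.005 -0.007 -0.   ] t 32.65 gap 0.0336
[-0.35989406  0.11046759 -1.20637115]
```

```bash
python3 -m inch '{"dp":[[2,2,-15],[0,0,-20],[0,0,-25],[0,0,-25],[0,0,-15],[0,0,0]],"angular":[[0.005,-0.007,0],[0,0,0],[0,0,0],[0,0,0],[0,0,0],[0,0,0]],"gripper":[1,1,1,1,1,1]}'
python3 - <<'E'
from h import *
s=get_image("side");crop(s,200,130,100,170,4,"p2.png"); plan([.523,-.10,.36]);print(sense()["contact_force"])
E
```

```text
clock: 33.15
eef_pos: [0.5741, 0.1256, 0.3778]
tcp_rot: [-0.004, 0.672, 0.741, -0.006]
contact_force: [0.8, -0.8, -1.3]
finger_gap: 0.0335
pos [0.5735 0.1255 0.3762] dp [-219.4  -72.1   18.1] rv [-0.017  0.003 -0.   ] t 33.2 gap 0.0338
[-0.14323125 -0.48143617 -2.37890577]
```

View pics/p2.png

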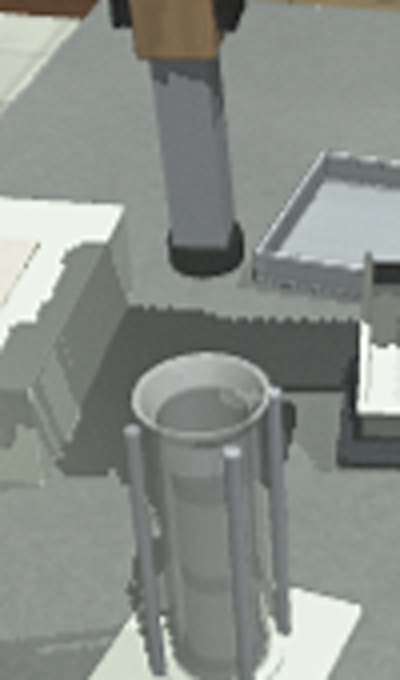

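```bash
python3 -m inch '{"dp":[[-15,-5,0],[-28,-9,0],[-28,-9,0],[-28,-9,0],[-28,-9,0],[-28,-9,0],[-28,-9,0],[-25,-9,0],[-12,-5,0],[0,0,0]],"angular":[[-0.017,0.003,0],[0,0,0],[0,0,0],[0,0,0],[0,0,0],[0,0,0],[0,0,0],[0,0,0],[0,0,0],[0,0,0]],"gripper":[1,1,1,1,1,1,1,1,1,1]}'
python3 -m inch '{"dp":[[0,0,0],[0,0,0],[0,0,0],[0,0,0],[0,0,0],[0,0,0],[0,0,0],[0,0,0],[0,0,0]],"angular":[[0,0.12,0],[0,0.12,0],[0,0.12,0],[0,0.12,0],[0,0.12,0],[0,0.12,0],[0,0.06,0],[0,0,0],[0,0,0]],"gripper":[1,1,1,1,1,1,1,1,1]}'
cat >> h.py <<'E'
RG=np.c_[-ZT,np.cross(XT,-ZT),XT]; T=RL+.0032*RG[:,1]-.0013*ZT
E
python3 - <<'E'
from h import *
plan(T-.121*XT-.09*ZT,RG); print(sense()["q"].round(2))
E
```

```text
clock: 34.03
eef_pos: [0.5107, -0.1047, 0.3558]
tcp_rot: [-0.011, 0.669, 0.743, -0.013]
contact_force: [0.6, -0.6, -1.8]
finger_gap: 0.0337
clock: 34.78
eef_pos: [0.5127, -0.0908, 0.3423]
tcp_rot: [-0.313, 0.615, 0.681, 0.247]
contact_force: [-0.5, 0.0, -2.1]
finger_gap: 0.0336
pos [ 0.5127 -0.0908  0.3423] dp [-113.7   15.3  100.4] rv [-0.018 -0.033 -0.05 ] t 34.7833 gap 0.0336
[-0.08  0.46  0.76  1.64 -0.81  1.85  0.9 ]
```

```bash
python3 -m inch '{"dp":[[-22,3,20],[-24,4,22],[-24,4,22],[-24,4,22],[-12,0,10],[0,0,0],[0,0,0]],"angular":[[-0.018,-0.033,-0.05],[0,0,0],[0,0,0],[0,0,0],[0,0,0],[0,0,0],[0,0,0]],"gripper":[1,1,1,1,1,1,1]}'
python3 - <<'E'
from h import *
plan(T-.121*XT-.09*ZT,RG)
s=get_image("side");crop(s,240,100,110,150,4,"q1.png"); plan(T-.121*XT-.09*ZT,RG)
E
```

```text
clock: 35.37
eef_pos: [0.5315, -0.0868, 0.196]
tcp_rot: [-0.285, 0.598, 0.708, 0.247]
contact_force: [0.1, 0.3, -0.7]
finger_gap: 0.0338
pos [ 0.5315 -0.0868  0.196 ] dp [ -8.  -11.7   0.3] rv [-0.007  0.013  0.02 ] t 35.3667 gap 0.0338
pos [ 0.5317 -0.0868  0.1964] dp [ -8.3 -11.8   0.5] rv [-0.007  0.013  0.021] t 35.4167 gap 0.0336
```

View pics/q1.png

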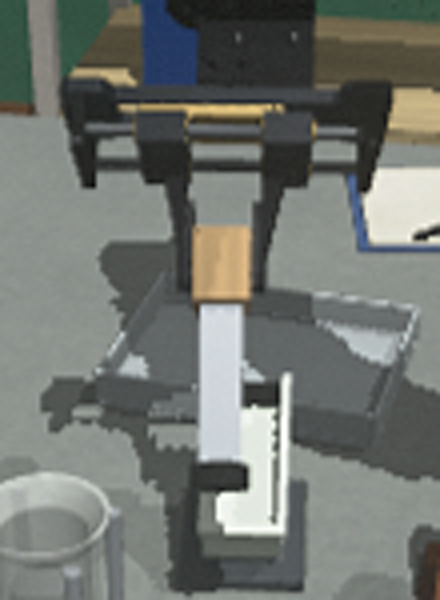

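```bash
python3 -m inch '{"dp":[[0,-11,0],[-8,0,0],[-10,0,0],[-12,0,0],[-12,0,0],[-10,0,0],[0,0,0]],"angular":[[-0.007,0.013,0.02],[0,0,0],[0,0,0],[0,0,0],[0,0,0],[0,0,0],[0,0,0]],"gripper":[1,1,1,1,1,1,1]}'
python3 - <<'E'
from h import *
s=get_image("side");crop(s,270,150,70,100,6,"q2.png"); plan(T-.121*XT-.03*ZT,RG)
E
```

```text
clock: 36.0
eef_pos: [0.5278, -0.1316, 0.1625]
tcp_rot: [-0.284, 0.604, 0.7, 0.253]
contact_force: [-0.2, -0.3, -2.5]
finger_gap: 0.0335
pos [ 0.5278 -0.1311  0.1631] dp [-14.3  -1.6   7.4] rv [0.01  0.005 0.006] t 36.05 gap 0.0336
```

View pics/q2.png

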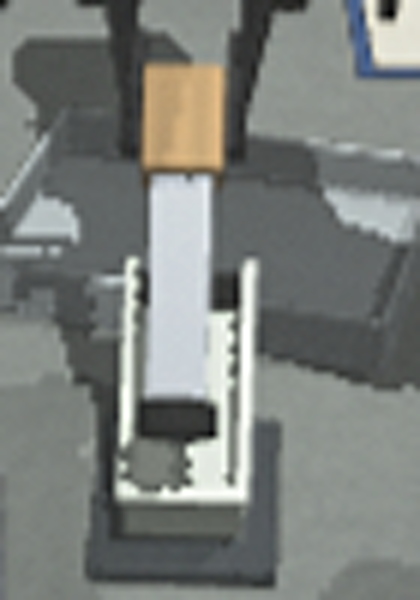

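```bash
python3 -m inch '{"dp":[[0,-3,2],[-6,0,3],[-8,0,2],[-8,0,0],[-6,0,0],[0,0,0]],"angular":[[0.012,0.005,0.006],[0,0,0],[0,0,0],[0,0,0],[0,0,0],[0,0,0]],"gripper":[1,1,1,1,1,1]}'
python3 - <<'E'
from h import *
s=get_image("side");crop(s,270,150,70,100,6,"q3.png"); plan(T-.121*XT-.015*ZT,RG);print(sense()["contact_force"])
E
```

```text
clock: 36.55
eef_pos: [0.5273, -0.1467, 0.1355]
tcp_rot: [-0.291, 0.603, 0.699, 0.249]
contact_force: [0.3, -0.8, -2.0]
finger_gap: 0.0337
pos [ 0.5273 -0.1464  0.1359] dp [ 0.5  1.2 -1.2] rv [-0.005 -0.002  0.001] t 36.6 gap 0.0341
[-0.04477436 -0.12033282 -2.57496368]
```

View pics/q3.png

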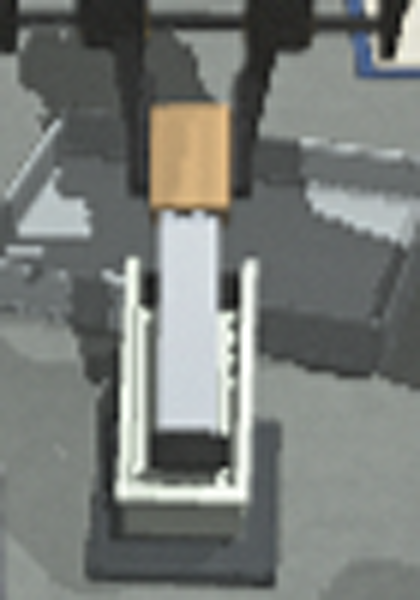

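```bash
python3 -m inch '{"dp":[[-4,1,0],[-4,0,0],[-4,0,0],[-3,0,0],[0,0,0]],"angular":[[-0.005,0,0],[0,0,0],[0,0,0],[0,0,0],[0,0,0]],"gripper":[1,1,1,1,1]}'
python3 - <<'E'
from h import *
plan(T-.116*XT,RG);print(sense()["contact_force"])
E
```

```text
clock: 37.02
eef_pos: [0.5305, -0.1564, 0.1259]
tcp_rot: [-0.291, 0.603, 0.699, 0.253]
contact_force: [-0.0, 1.0, -0.8]
finger_gap: 0.0339
pos [ 0.5305 -0.1564  0.1259] dp [-0.2 -0.4  4.1] rv [ 0.001 -0.006  0.004] t 37.0167 gap 0.0339
[-0.01768989  1.00030018 -0.83586288]
```

```bash
python3 -m inch '{"dp":[[-1,0,3],[0,0,1],[0,0,0]],"angular":[[0,0,0],[0,0,0],[0,0,0]],"gripper":[1,1,1]}'
python3 - <<'E'
from h import *
plan(T-.116*XT,RG);print(sense()["contact_force"])
s=get_image("side");crop(s,270,150,70,100,6,"q4.png")
E
```

```text
clock: 37.27
eef_pos: [0.5304, -0.1536, 0.1232]
tcp_rot: [-0.291, 0.602, 0.699, 0.254]
contact_force: [-0.6, 0.4, -1.2]
finger_gap: 0.0334
pos [ 0.5304 -0.1536  0.1232] dp [-0.2 -0.7  0.2] rv [ 0.002 -0.008  0.005] t 37.2667 gap 0.0334
[-0.63657018  0.42361752 -1.15630379]
```

View pics/q4.png

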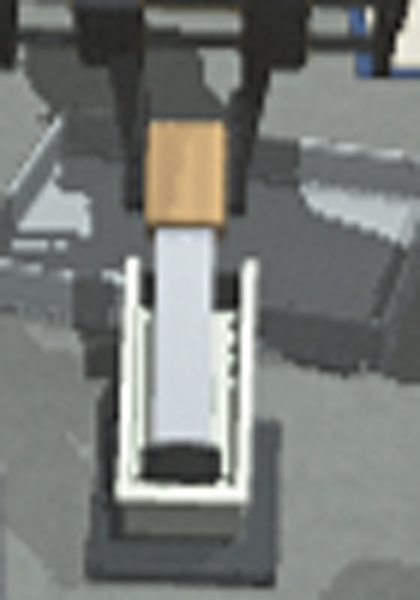

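Good position. Open and back off up-slope.

```bash
python3 -m inch '{"dp":[[-1,0,0],[0,0,0],[0,0,0],[0,0,0],[0,0,0],[0,0,0],[0,0,0],[0,0,0],[0,0,-10],[0,0,-20],[0,0,-25],[0,0,-25],[0,0,-25],[0,0,0],[0,0,0]],"angular":[[0,-0.004,0],[0,0,0],[0,0,0],[0,0,0],[0,0,0],[0,0,0],[0,0,0],[0,0,0],[0,0,0],[0,0,0],[0,0,0],[0,0,0],[0,0,0],[0,0,0],[0,0,0]],"gripper":[0,0,0,0,0,0,0,0,0,0,0,0,0,0,0]}'
python3 - <<'E'
from h import *
plan(T-.116*XT,RG);print(sense()["contact_force"])
t=get_image("top");s=get_image("side");crop(s,270,150,70,100,6,"q5.png");crop(t,200,80,260,180,3,"q6.png");cv2.imwrite("pics/q7.png",s["image"][:,:,::-1])
E
```

```text
clock: 38.57
eef_pos: [0.5412, -0.2331, 0.2014]
tcp_rot: [-0.289, 0.603, 0.7, 0.251]
contact_force: [-0.6, 1.7, 0.4]
finger_gap: 0.087
pos [ 0.5412 -0.2331  0.2014] dp [  1.1  -0.  112.2] rv [ 0.    -0.001  0.004] t 38.5667 gap 0.087
[-0.57905346  1.74292305  0.44402663]
```

View pics/q5.png

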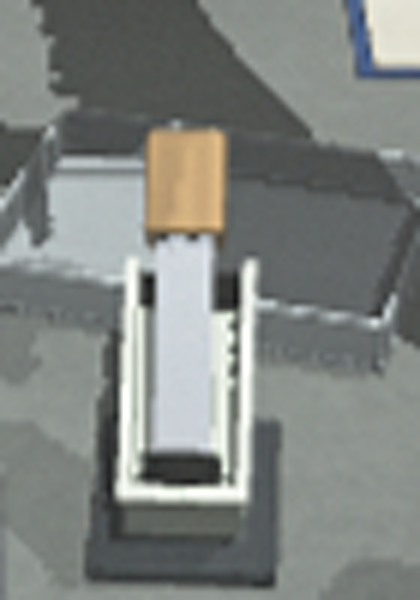

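View pics/q6.png

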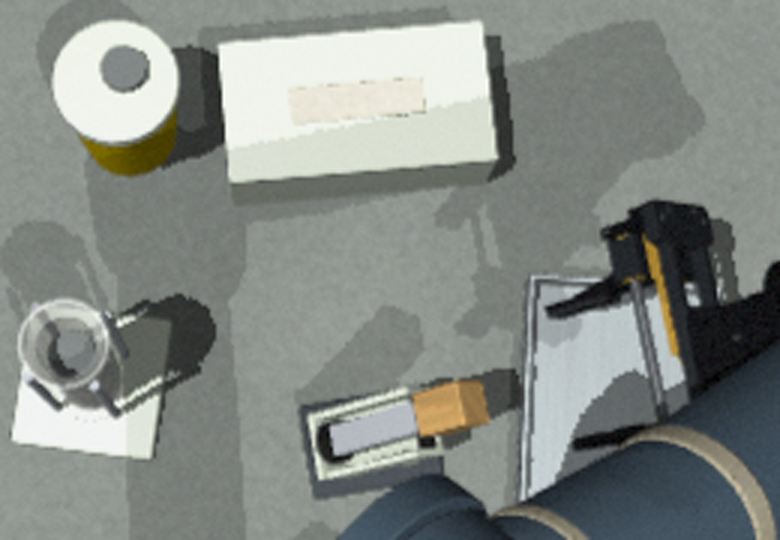

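View pics/q7.png

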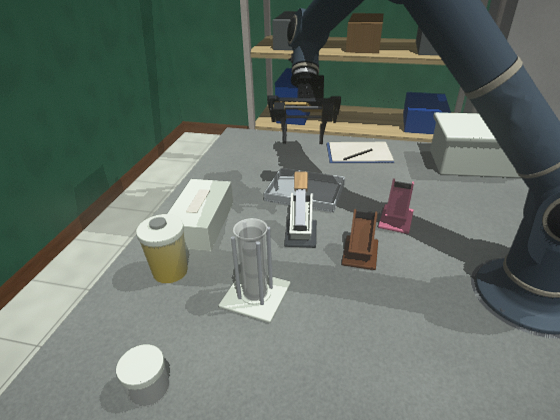

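```bash
python3 -m inch '{"dp":[[0,0,-20],[0,0,-20],[0,0,0],[0,0,0]],"angular":[[0,0,0],[0,0,0],[0,0,0],[0,0,0]],"gripper":[0,0,0,0]}'
python3 - <<'E'
from h import *
s=get_image("side");crop(s,225,210,60,110,5,"z1.png");crop(s,270,150,70,100,6,"z2.png");print(sense()["dq"].round(3))
f=lambda X:((pj(s,X)-[225,210])*5).round()
print("lid lines z.14 .128 .08",[f([.5775,.1245+.019,z]) for z in(.185,.14,.128,.08,.068,.02)])
E
```

```text
clock: 39.0
eef_pos: [0.5445, -0.2553, 0.2265]
tcp_rot: [-0.295, 0.601, 0.699, 0.252]
contact_force: [0.6, 0.5, 0.1]
finger_gap: 0.087
[-0.006 -0.003  0.001  0.007  0.     0.004 -0.001]
lid lines z.14 .128 .08 [array([109., 112.]), array([117., 204.]), array([119., 227.]), array([126., 316.]), array([128., 338.]), array([135., 420.])]
```

View pics/z1.png

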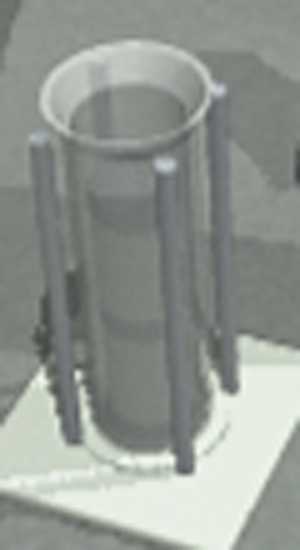

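```bash
python3 -c "
from bench import *
print(hand_in())"
```

```text
the job is handed in; nothing more can be done
None
```

I carried out all the steps and handed the job in at 39 s of the 72 s allowed; the hand-in gives no verdict.

**What I did:**
- I dropped the pot, lid up, onto the stored pot in the tube.
- I took the rod from the tray, laid it foot down on the white rest and let go.
- I gripped it again by the top of its head and pushed the stack down until it stopped. The tool travelled about 58 mm after first contact, then pushed at 17 to 41 N with no further movement.
- I laid the rod back on the rest and let go.

**Last checks:**
- **Pots:** the final side picture shows both deep in the tube, with their lid bands within about 5 pixels (of a 5x crop) of where a bottomed stack should put them. The bottom of the stack read about 25 such pixels lower than calculated. I put that down to the side camera's offset, so it is the weakest of these checks.
- **Rod:** its foot is on the rest's stop plate and its head is free above.
- **Bystanders:** the sharps bin, wide jar and glove box look unmoved.
- **Robot:** the gripper is open and clear, with no significant force on it.

**Disagreements:** the two cameras differed by 6 to 10 mm in y. I relied on the top camera, on where the gripper stopped when it closed, and on comparing neighbouring things within one picture. I did not measure the follower directly; its bottom position is inferred from the travel, the firm stop and the pictures.

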